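# Right the toppled couplings in the bifold spares cupboard

## Task

Fold the little spares cupboard's bifold door fully open by its handle, then pull the tray inside right out. Stand every toppled drain coupling upright on the tray beside the thread spool, which must stand there too; then push the tray fully home and fold the door fully shut.

Things in the scene. Friction and masses are not known exactly. Their poses are not given: they have to be found in the camera images.
- cupboard_base (a point): Middle of the underside of a low grey cupboard, 494 mm wide (y), 104 mm high, reaching 115 mm in front of this point and 82 mm behind it. Axes: x to its back, y to its left, z up. It stands fixed, maybe turned a little. Its roof (96 to 104 mm up) and walls stand only behind x = -12 mm; in front are side cheeks 28 mm high and, at the left, the door's hinge post (92 mm). A brush and a tape roll lie on the roof.
- door_hinge (a point): The upright line where the bifold door hangs at the cupboard's left end, 60 mm above the table; fixed, axes as cupboard_base. In these axes, with folding angle t, the handle bar stands at x = -0.185 sin t - 0.046 cos t, y = -0.285 cos t - 0.046 sin t. The door's plane when shut is x = 0.
- door (a joint): Folding angle, rad: 0 shut, 1.5 fully folded open. Two white panels, each 235 mm wide, 14 mm thick, tops 91 mm above the table. The first turns by this angle about door_hinge, its other edge coming out to the robot; the lead panel, hinged there, turns back by twice that, its far edge running in the floor track. It moves with about 1 N and stays where it is left.
- door_handle (a point): Middle of the door's handle: an upright round steel bar 10 mm thick on the lead panel, 50 mm from the fold, 39 mm in front of the panel's face, rising from a stand-off at its foot, from 17 to 87 mm above the table; it can turn in the fingers. This point is 60 mm above the table. Its frame turns with the lead panel (x from the bar into the panel, y along the panel).
- tray_floor (a point): Centre of the top of the tray's floor, 14 mm above the table; moves with the tray, axes as cupboard_base. Floor 98 mm (x) by 349 mm (y). Front rim 24 mm high, back rim 26 mm, side rims 20 mm. Painted lines (flat) mark four places centred at y = -123, -41, 41, 123 mm.
- tray_handle (a point): Middle of the tray's handle: an upright round steel bar 10 mm thick, 29 mm in front of the tray's front rim, rising from a stand-off at its foot, from 22 to 51 mm above the table; this point is 38 mm above the table. With the tray home it lies 31 mm behind the door's plane, in the open gap before the roof, so it can be taken from above once the door is open.
- tray (a joint): How far the tray is drawn out, m: 0 fully home, 0.17 fully out (stops at both ends). It slides along the cupboard's -x with about 2 N and stays where it is left.
- coupling_1_mid (a point): White plastic drain coupling, a round part 42 mm in diameter (a little narrower at the waist) and 50 mm long. This point is its centre, half-way along; its z axis runs along the tube. Either end may be up. It starts lying on its side in the tray, pointing front to back. May be absent.
- coupling_2_mid (a point): White plastic drain coupling, a round part 42 mm in diameter (a little narrower at the waist) and 50 mm long. This point is its centre, half-way along; its z axis runs along the tube. Either end may be up. It starts lying on its side in the tray, pointing front to back. May be absent.
- coupling_3_mid (a point): White plastic drain coupling, a round part 42 mm in diameter (a little narrower at the waist) and 50 mm long. This point is its centre, half-way along; its z axis runs along the tube. Either end may be up. It starts lying on its side in the tray, pointing front to back. May be absent.
- spool_1_mid (a point): Wooden thread spool, 30 mm across its end flanges and 42 mm tall. This point is its centre, half-way up; its z axis runs along the spool. Either end may be up. It starts standing in one of the tray's places, the couplings in the others.
Things that resemble listed ones, but are neither listed nor needed, are in the scene too. Leave any pink look-alike of the part that bears spool_1_mid alone.

How it is judged:
By the outcome, as a careful person would: the job done as asked, in the order asked, and still so for the second after the job is handed in, with the robot touching nothing.
Of coupling_1, coupling_2, coupling_3 only 2 to 3 are there at a start; the rules pass over those that are not, and their reading is None.
At some moment in a run one of spool_1 may be knocked a few centimetres aside while the robot is not near it.
Once in a run the grip may slacken for a moment while it holds something.
It also fails if it takes over 210 s, if anything falls off the work surface, if the arm or the gripper's body presses on something with over 40 N, if the wrist force passes 120 N, or if a joint passes its speed limit or range.

## Robot

A 7-joint arm with a two-finger parallel gripper is mounted at the origin on a cart in front of the work surface, level with it; the furniture and walls round the work are solid. World frame = base frame: x ahead of the robot, y to its left, z up, the work surface at z = 0. Lengths are in m, angles in rad, forces in N, time in s.
With the tool pointing down it reaches from about 0.425 to 0.925 m from the base axis. Payload 6.8 kg.
Tool frame: the origin (TCP) lies where the fingers leave the gripper's body, on its centre line; the fingertips stand 73 mm ahead of it and the grasp point (between the pads) lies 54 mm ahead of it; z points along the fingers, y is the direction in which the jaws open and shut (so a half turn about z gives the same grasp; the last joint's range is limited). The gripper opens to 85 mm and grips with 20 to 120 N. Pads are 22 mm wide; open, the fingers measure 114 mm over their backs; the gripper's body (76 mm by 85 mm) begins 54 mm behind the grasp point. The pads swing forward as they close: fully open they stand 13 mm farther back than shut.
Start: joints at [1.233, 0.477, 0.022, 1.555, -0.011, 1.109, -0.083], TCP at [0.154, -0.657, 0.304] pointing down, gripper open.
Joint ranges: [-2.96, 2.96], [-0.34, 2.1], [-1.41, 1.46], [0.24, 2.44], [-1.37, 4.51], [0.17, 1.92], [-2.96, 2.96]. Speed limits (rad/s): [2.39, 2.39, 3.14, 3.14, 3.14, 3.14, 3.14].

## Interface

Orientations are given as a rotation vector (axis times angle).
In Python, from bench import r gives the robot as it stands.
- The arm moves only by the shell command python3 -m handwheel 'ROWS' [FORCE]. ROWS is JSON, a list that holds one entry, the list of rows, each a list of 7 numbers: the shift along the world's x, y, z in m, then the turn, a rotation vector about the world's x, y, z in rad, then the finger opening in m, from 0 to 0.0854. A call has 1 to 10 rows; each row shifts and turns the commanded pose from where the row before left it; what a row does not reach is not made up. A row lasts 1/12 s, in which the tool goes at most 41.7 mm and 7.16 degrees, less where a joint would pass 70% of its speed; a pose out of reach is approached as far as the arm can. A call is refused whole if a number of a shift passes 0.0417 or a number of a turn 0.125, either way. A call with a gripper value outside its range is refused whole. The fingers move at their own pace and stop on an object; FORCE is the grip in N (left out, the last holds). Time passes only in rows, so rows that do not move let the fingers close. It gives the time, the measured TCP pose, the force and the opening at its end, in the units of the state.
- r.get_obs(): the state, without advancing time (a new reading comes with each control period).
- r.grab_frame(name): name is "side" or "top" or "wrist"; returns (picture, depth): 384x512x3 uint8, red, green, blue; 384x512 float32, m along the optical axis (not along the pixel's ray), 0 where there is no reading.
- r.get_calibration(name): a dict with "vertical_fov" (degrees; the focal length in pixels is half the picture's height over the tangent of half this angle, whatever the lens; pixels are square), "cx", "cy" (the principal point, pixels), "R" (3x3) and "t" (3): a world point X has camera coordinates R X + t; the wrist camera has in their place "T_tool_cam" (4x4, takes a point from camera to tool coordinates, whose origin is the TCP and whose axes are the flange's). Camera axes: x right, y down, z forward; pixel columns grow to the right and rows downward; lengths in m; the calibration is good to about 2 mm. A picture is of the moment at which its call begins: read the wrist's pose just before it. get_calibration takes no time and is no camera call.
- r.hand_in(): hands the job in, once; it reports no verdict.
Trained networks look in the newest picture that a camera, given by its name, has taken for a name from the list of things; names that differ only in an ending like _2 or _b are one class to them, and where a whole thing is asked for, a point or a joint stands for the part that bears it (a point fixed in the world has none). Each returns a list of dicts, best first, with "p" (0 to 1); they miss things now and then, are a little off and sometimes report something else, mostly with a low value. They report only what shows in the picture. A call takes as long as a camera call. They do not tell look-alikes from the thing itself.
- r.masks_of(label, camera): "pixels" (384x512 bool, what is visible of it) and "at" ([column, row] in pixels, amid what is visible of it).
The state is a dict: "clock": time; "joints": joint angles; "qvel": joint speeds; "tau": joint torques, N m; "tcp_pos": TCP position; "orientation": TCP orientation; "contact_force": force on the tool from outside, world axes, zero at the start; "moment": the same for the moment, N m; "grip_width": finger opening in m.
Only numpy, scipy, OpenCV 4.12 (cv2) and the standard library are available. Lean on these libraries where they do the work, as an engineer would, in place of code of your own. Each camera call takes 0.05 s, during which the arm holds its last target.

## Working session

There is one attempt and no reset: what is moved stays moved. The work goes in short steps, Python scripts to look and compute and a shell command to move; the robot and the scene stay as the last step left them, time stands still between calls to the robot, and variables do not carry over. Pictures are saved under pics/ and viewed, and the job is handed in when it is done.

```bash
ls -la; mkdir -p pics; cat > h.py <<'E'
import numpy as np, cv2
from scipy.spatial.transform import Rotation as Ro
from bench import r
def K(name):
    c=r.get_calibration(name); f=192/np.tan(np.radians(c["vertical_fov"])/2)
    return c,f
def cam2world(name,obs=None):
    c,f=K(name)
    if name=="wrist":
        T=np.array(c["T_tool_cam"]); o=obs or r.get_obs()
        R=Ro.from_rotvec(o["orientation"]).as_matrix()
        return R@T[:3,:3], R@T[:3,3]+np.array(o["tcp_pos"]),c,f
    R=np.array(c["R"]);t=np.array(c["t"])
    return R.T,-R.T@t,c,f
def cloud(name,d,obs=None):
    R,t,c,f=cam2world(name,obs)
    v,u=np.mgrid[0:384,0:512]
    P=np.stack([(u-c["cx"])/f*d,(v-c["cy"])/f*d,d],-1)
    W=P@R.T+t; W[d<=0]=np.nan
    return W
def proj(name,X,obs=None):
    R,t,c,f=cam2world(name,obs)
    p=(np.atleast_2d(X)-t)@R
    return np.c_[p[:,0]/p[:,2]*f+c["cx"],p[:,1]/p[:,2]*f+c["cy"]]
def save(n,im): cv2.imwrite(f"pics/{n}.png",im[...,::-1])
def grab(name):
    o=r.get_obs(); im,d=r.grab_frame(name); return im,d,cloud(name,d,o),o
def st():
    o=r.get_obs(); print({k:np.round(o[k],4).tolist() for k in("clock","tcp_pos","orientation","contact_force","grip_width","joints")})
E
python3 - <<'E'
from h import *
st()
for n in("side","top","wrist"):
    im,d,W,o=grab(n); save(n+"0",im)
    c=r.get_calibration(n); print(n,{k:np.round(v,3).tolist() for k,v in c.items()})
E
```

```text
total 12
drwxr-xr-x  3 agent agent 4096 Dec  6 13:28 .
drwxr-xr-x 23 root  root  4096 Dec  6 13:28 ..
drwxr-xr-x  2 agent agent 4096 Dec  6 13:28 pics
{'clock': 0.0, 'tcp_pos': [0.1537, -0.6568, 0.3029], 'orientation': [-3.1191, -0.3599, 0.0005], 'contact_force': [-0.6705, -0.1946, -0.3576], 'grip_width': 0.0852, 'joints': [1.2329, 0.4778, 0.0223, 1.5565, -0.0115, 1.1093, -0.0832]}
side {'vertical_fov': 52.144, 'cx': 248.496, 'cy': 197.299, 'R': [[0.829, -0.559, -0.007], [-0.338, -0.492, -0.802], [0.445, 0.668, -0.597]], 't': [-0.345, 0.393, 0.487]}
top {'vertical_fov': 47.473, 'cx': 256.32, 'cy': 193.766, 'R': [[-0.001, -1.0, -0.029], [-0.982, 0.006, -0.187], [0.187, 0.028, -0.982]], 't': [0.283, 0.565, 0.991]}
wrist {'vertical_fov': 58.104, 'cx': 259.421, 'cy': 198.393, 'T_tool_cam': [[0.001, -0.96, -0.278, 0.071], [1.0, 0.0, 0.001, 0.001], [-0.001, -0.278, 0.96, -0.069], [0.0, 0.0, 0.0, 1.0]]}
```

View pics/side0.png

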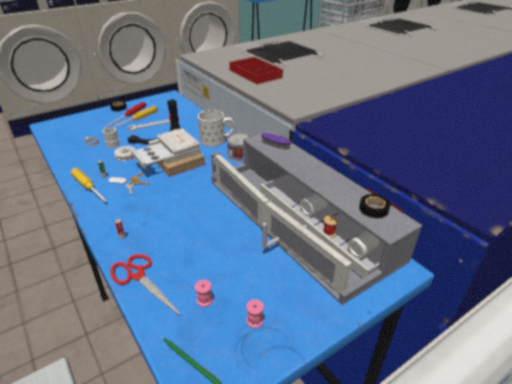

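View pics/top0.png

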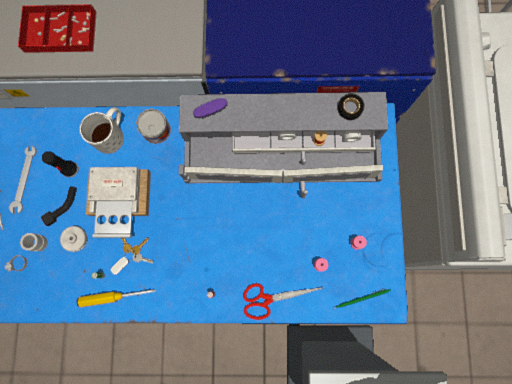

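View pics/wrist0.png

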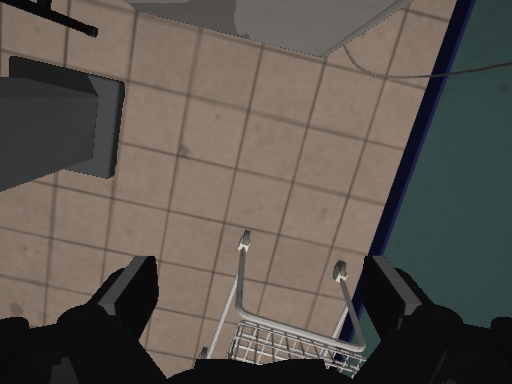

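```bash
python3 - <<'E'
from h import *
im,d,W,o=grab("top")
np.save("top0.npy",W)
v,u=np.mgrid[0:384,0:512]
m=(abs(W[...,2]-0.104)<0.006)&(u>170)&(u<395)&(v>85)&(v<140)
P=W[m][:,:2].astype(np.float32); print(m.sum(), np.median(W[m][:,2]))
rect=cv2.minAreaRect(P); print(rect, cv2.boxPoints(rect))
for n in["door_handle","door","tray","tray_handle","coupling_1_mid","spool_1_mid","cupboard_base"]:
  for cam in("top","side"):
    if cam=="side" : 
        pass
    r.grab_frame(cam) if False else None
    try: L=r.masks_of(n,cam)
    except Exception as e: print(n,cam,e); continue
    if cam=="top":
      for k in L[:6]:
        w=W[k["pixels"]]; print(n,round(k["p"],2),k["at"],k["pixels"].sum(),np.nanmedian(w,0).round(3))
    else: print(n,cam,[(round(k["p"],2),k["at"],k["pixels"].sum()) for k in L[:6]])
E
python3 - <<'E'
from h import *
im,d,W,o=grab("side"); 
save("side_z",cv2.resize(im[120:300,190:440],None,fx=3,fy=3,interpolation=cv2.INTER_CUBIC))
im,d,W,o=grab("top"); 
save("top_z",cv2.resize(im[85:210,170:400],None,fx=3.4,fy=3.4,interpolation=cv2.INTER_CUBIC))
E
```

```text
7015 0.10367330375952633
((0.7654783725738525, 0.21805447340011597), (0.49404001235961914, 0.11657744646072388), 89.74463653564453) [[ 0.70608926 -0.02870329]
 [ 0.8226656  -0.02922286]
 [ 0.8248675   0.46481222]
 [ 0.7082912   0.4653318 ]]
door_handle 0.6 [327.1, 173.7] 1198 [0.61  0.109 0.082]
door_handle side [(0.8, [304.9, 242.1], np.int64(3206))]
door 0.64 [284.3, 175.0] 2503 [0.61  0.213 0.082]
door side [(0.76, [284.9, 233.0], np.int64(4721))]
tray 0.59 [300.8, 144.8] 2640 [0.704 0.17  0.015]
tray side [(0.93, [320.5, 219.9], np.int64(3504))]
tray_handle 0.61 [296.4, 143.6] 2722 [0.704 0.17  0.015]
tray_handle side [(0.81, [314.9, 217.5], np.int64(3142))]
coupling_1_mid side []
spool_1_mid 0.57 [358.0, 240.8] 162 [0.45  0.039 0.041]
spool_1_mid 0.5 [320.9, 137.5] 135 [0.708 0.124 0.054]
spool_1_mid 0.49 [319.1, 266.8] 151 [0.399 0.129 0.041]
spool_1_mid side [(0.97, [254.8, 313.4], np.int64(389)), (0.79, [205.2, 292.6], np.int64(375)), (0.61, [327.8, 226.5], np.int64(222))]
cupboard_base 0.87 [281.8, 138.9] 17710 [0.713 0.222 0.089]
cupboard_base side [(0.76, [314.7, 215.4], np.int64(17708))]
```

```bash
ls pics
```

```text
side0.png
side_z.png
top0.png
top_z.png
wrist0.png
```

View pics/side_z.png

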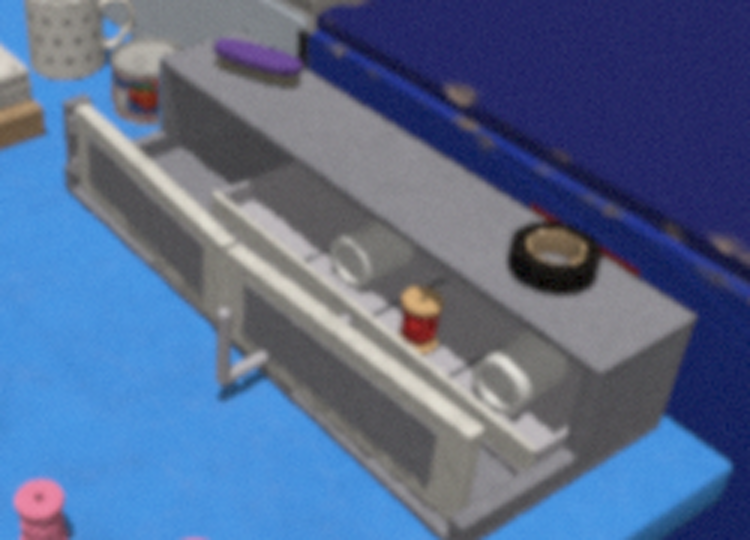

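View pics/top_z.png

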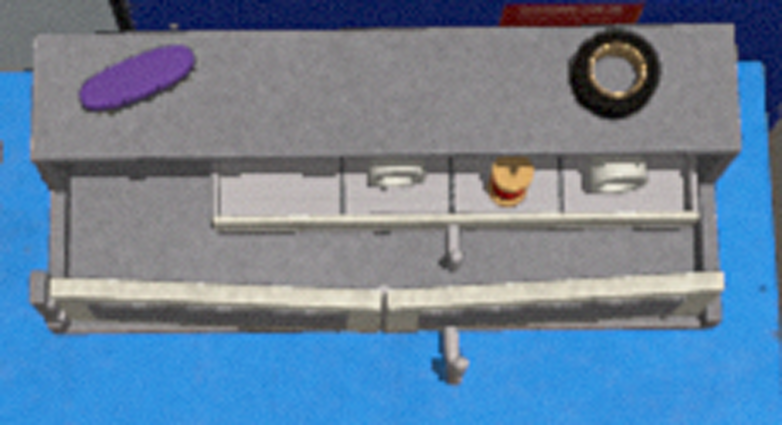

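```bash
python3 - <<'E'
from h import *
W=np.load("top0.npy")
Z=W[...,2]; m=(abs(Z-0.1037)<0.005)
R,t,c,f=cam2world("top")
def ray(u,v,z):
    d=R@np.array([(u-c["cx"])/f,(v-c["cy"])/f,1.0]); return (t+d*(z-t[2])/d[2])
fr=[];bk=[]
for u in range(190,380,3):
    col=np.where(m[90:145,u])[0]+90
    if len(col): fr.append(ray(u,col.max()+.5,.104)); bk.append(ray(u,col.min()-.5,.104))
lf=[];rt=[]
for v in range(100,126,2):
    row=np.where(m[v,170:400])[0]+170; lf.append(ray(row.min()-.5,v,.104)); rt.append(ray(row.max()+.5,v,.104))
for n,L,i in(("front",fr,1),("back",bk,1),("left",lf,0),("right",rt,0)):
    L=np.array(L); x=L[:,i];y=L[:,1-i]
    for _ in range(4):
        p=np.polyfit(x,y,1); e=abs(y-np.polyval(p,x)); k=e<max(2*np.median(e),.001); x,y=x[k],y[k]
    print(n,p.round(4),len(x),y.mean().round(4),x.mean().round(3))
E
```

```text
front [-0.002   0.7082] 47 0.7077 0.223
back [-0.0014  0.8028] 58 0.8026 0.208
left [-0.0213  0.4805] 11 0.4643 0.757
right [-0.0023 -0.027 ] 12 -0.0288 0.751
```

```bash
python3 - <<'E'
from h import *
W=np.load("top0.npy")
im,d,S,o=grab("side")
k=(W[...,0]<0.595)&(W[...,0]>0.5)&(W[...,1]>0.1)&(W[...,1]<0.25)&(W[...,2]>0.012)
P=W[k]; v,u=np.where(k); 
for a in np.c_[u,v,P][:60:2]: print(a.round(3))
print("side")
k=(S[...,0]<0.598)&(S[...,0]>0.5)&(S[...,1]>0.1)&(S[...,1]<0.25)&(S[...,2]>0.012)
v,u=np.where(k);P=S[k];print(len(P))
for lo in np.arange(.015,.1,.01):
    q=P[(P[:,2]>lo)&(P[:,2]<=lo+.01)]; 
    if len(q): print(lo.round(3),len(q),np.median(q,0).round(4))
# door top edge
k=(abs(W[...,2]-0.091)<0.006)&(W[...,0]<0.68)&(W[...,0]>0.55)&(W[...,1]>-.05)&(W[...,1]<.5)
P=W[k]
for y in np.arange(-.03,.48,.03):
    q=P[abs(P[:,1]-y)<.01]; 
    if len(q):print("top",y.round(2),len(q),np.percentile(q[:,0],[5,50,95]).round(4),np.median(q[:,2]).round(3))
E
```

```text
[3.03e+02 1.84e+02 5.95e-01 1.66e-01 3.00e-02]
[3.02e+02 1.85e+02 5.92e-01 1.69e-01 2.80e-02]
[3.04e+02 1.85e+02 5.93e-01 1.64e-01 2.50e-02]
[3.02e+02 1.86e+02 5.91e-01 1.68e-01 2.40e-02]
[3.04e+02 1.86e+02 5.91e-01 1.63e-01 2.30e-02]
[3.02e+02 1.87e+02 5.88e-01 1.69e-01 2.70e-02]
[3.04e+02 1.87e+02 5.88e-01 1.63e-01 2.30e-02]
[3.02e+02 1.88e+02 5.85e-01 1.69e-01 2.70e-02]
[3.04e+02 1.88e+02 5.84e-01 1.64e-01 3.00e-02]
[3.02e+02 1.89e+02 5.83e-01 1.69e-01 2.60e-02]
[3.04e+02 1.89e+02 5.83e-01 1.64e-01 2.40e-02]
[3.02e+02 1.90e+02 5.80e-01 1.69e-01 2.50e-02]
[3.04e+02 1.90e+02 5.69e-01 1.69e-01 8.40e-02]
[3.06e+02 1.90e+02 5.68e-01 1.64e-01 8.70e-02]
[3.01e+02 1.91e+02 5.79e-01 1.71e-01 1.90e-02]
[3.03e+02 1.91e+02 5.78e-01 1.66e-01 2.20e-02]
[3.05e+02 1.91e+02 5.66e-01 1.66e-01 8.50e-02]
[3.07e+02 1.91e+02 5.66e-01 1.62e-01 8.60e-02]
[3.02e+02 1.92e+02 5.75e-01 1.69e-01 2.60e-02]
[3.04e+02 1.92e+02 5.64e-01 1.69e-01 8.20e-02]
[3.06e+02 1.92e+02 5.64e-01 1.64e-01 8.50e-02]
[3.02e+02 1.93e+02 5.72e-01 1.69e-01 2.70e-02]
[3.04e+02 1.93e+02 5.62e-01 1.69e-01 8.20e-02]
[3.06e+02 1.93e+02 
[... 520 characters left out ...]
[0.5633 0.1625 0.0806]
0.085 4 [0.5664 0.1628 0.0853]
top 0.0 51 [0.6142 0.6204 0.6261] 0.09
top 0.03 50 [0.6122 0.6185 0.6251] 0.091
top 0.06 52 [0.6105 0.6165 0.624 ] 0.091
top 0.09 50 [0.6099 0.615  0.6219] 0.091
top 0.12 52 [0.6078 0.6134 0.6196] 0.091
top 0.15 56 [0.6058 0.6123 0.6193] 0.091
top 0.18 58 [0.6043 0.6108 0.6182] 0.09
top 0.21 46 [0.6035 0.6094 0.6159] 0.09
top 0.24 48 [0.6036 0.6097 0.6157] 0.09
top 0.27 50 [0.6061 0.612  0.6188] 0.09
top 0.3 52 [0.6066 0.6125 0.6185] 0.091
top 0.33 58 [0.6081 0.6143 0.6215] 0.09
top 0.36 48 [0.6096 0.6153 0.6217] 0.091
top 0.39 53 [0.6109 0.6172 0.6243] 0.09
top 0.42 54 [0.6122 0.6182 0.6249] 0.091
top 0.45 62 [0.612  0.6196 0.6299] 0.091
```

```bash
python3 - <<'E'
from h import *
W=np.load("top0.npy")
for v in range(10,384,22):
    print(v,' '.join(f"({W[v,u,0]:.2f},{W[v,u,1]:.2f},{W[v,u,2]:.2f})" for u in (300,340,380,410,440,480,505)))
print(proj("top",[[0.154,-.657,.3],[0,0,0],[0.3,-.3,.3]]))
E
```

```text
10 (1.00,0.17,0.14) (0.99,0.08,0.14) (0.99,-0.02,0.14) (0.99,-0.09,0.14) (1.04,-0.19,0.07) (1.69,-0.82,-0.93) (1.44,-0.72,-0.56)
32 (0.94,0.17,0.14) (0.94,0.08,0.14) (0.94,-0.01,0.14) (0.93,-0.08,0.14) (0.98,-0.19,0.06) (0.95,-0.26,0.12) (1.02,-0.39,-0.01)
54 (0.88,0.18,0.14) (0.88,0.08,0.14) (0.88,-0.01,0.14) (0.88,-0.08,0.14) (0.93,-0.19,0.04) (0.89,-0.25,0.12) (0.94,-0.37,0.01)
76 (0.83,0.18,0.13) (0.83,0.08,0.13) (0.83,-0.01,0.12) (0.83,-0.08,0.12) (0.87,-0.19,0.03) (0.83,-0.24,0.12) (0.88,-0.36,0.01)
98 (0.79,0.17,0.10) (0.79,0.08,0.10) (0.79,-0.01,0.10) (0.83,-0.12,0.00) (0.82,-0.19,0.02) (0.77,-0.24,0.12) (0.82,-0.36,0.01)
120 (0.73,0.18,0.10) (0.73,0.08,0.10) (0.73,-0.01,0.11) (0.84,-0.18,-0.20) (0.76,-0.19,0.02) (0.72,-0.23,0.13) (0.76,-0.35,0.01)
142 (0.71,0.17,0.01) (0.71,0.07,0.02) (0.70,-0.03,0.03) (0.78,-0.19,-0.22) (0.71,-0.19,0.00) (0.67,-0.23,0.12) (0.70,-0.34,0.01)
164 (0.65,0.17,0.01) (0.65,0.07,0.01) (0.64,-0.03,0.03) (0.71,-0.18,-0.23) (0.65,-0.19,-0.01) (0.62,-0.22,0.12) (0.65,-0.34,0.01)
186 (0.60,0.17,-0.00) (0.59,0.07,0.00) (0.59,-0.03,-0.00) (0.65,-0.19,-0.2
[... 512 characters left out ...]
0.38,-0.38,-0.92) (0.38,-0.51,-0.92) (0.38,-0.69,-0.91) (0.38,-0.80,-0.93)
296 (0.32,0.18,-0.00) (0.32,0.08,-0.00) (0.32,-0.02,-0.00) (0.29,-0.37,-0.93) (0.29,-0.51,-0.92) (0.29,-0.68,-0.92) (0.29,-0.79,-0.91)
318 (0.27,0.18,0.00) (0.27,0.08,0.00) (0.27,-0.01,0.00) (0.19,-0.37,-0.92) (0.19,-0.50,-0.92) (0.19,-0.67,-0.92) (0.19,-0.78,-0.93)
340 (0.11,0.12,-0.82) (0.11,-0.04,-0.82) (0.10,-0.23,-0.92) (0.10,-0.36,-0.93) (0.10,-0.49,-0.93) (0.10,-0.66,-0.92) (0.10,-0.77,-0.92)
362 (0.03,0.13,-0.81) (0.11,0.03,-0.34) (0.11,-0.09,-0.35) (0.01,-0.35,-0.92) (0.01,-0.48,-0.92) (0.01,-0.65,-0.92) (0.01,-0.76,-0.92)
[[831.00031145 411.63662098]
 [380.92724269 442.37639961]
 [592.83021926 317.91484667]]
```

```bash
python3 -m handwheel '[[[0.03,0.02,0.0,0,0,-0.023,0.0854],[0.03,0.02,0.0,0,0,-0.023,0.0854],[0.03,0.02,0.0,0,0,-0.023,0.0854],[0.03,0.02,0.0,0,0,-0.023,0.0854],[0.03,0.02,0.0,0,0,-0.023,0.0854],[0.03,0.02,0.0,0,0,-0.023,0.0854],[0.03,0.025,0.0,0,0,-0.023,0.0854],[0.03,0.025,0.0,0,0,-0.023,0.0854],[0.03,0.025,0.0,0,0,-0.023,0.0854],[0.03,0.025,0.0,0,0,-0.023,0.0854]]]' 20; python3 -c "
from h import *
st()"
```

```text
clock: 1.88
tcp_pos: [0.455, -0.4359, 0.3041]
orientation: [3.141, -0.002, 0.0]
contact_force: [0.1, 0.5, 0.2]
grip_width: 0.0854
{'clock': 1.8833, 'tcp_pos': [0.455, -0.4359, 0.3041], 'orientation': [3.1413, -0.0024, 0.0005], 'contact_force': [0.0783, 0.4873, 0.2458], 'grip_width': 0.0854, 'joints': [0.6949, 0.4039, -0.0398, 1.6665, 0.0179, 1.0711, -0.9227]}
```

```bash
python3 -m handwheel '[[[0.01,0.04,0.0,0,0,0,0.0854],[0.01,0.04,0.0,0,0,0,0.0854],[0.01,0.04,0.0,0,0,0,0.0854],[0.01,0.04,0.0,0,0,0,0.0854],[0.01,0.04,0.0,0,0,0,0.0854],[0.01,0.04,0.0,0,0,0,0.0854],[0.01,0.04,0.0,0,0,0,0.0854],[0.01,0.04,0.0,0,0,0,0.0854],[0.01,0.04,-0.01,0,0,0,0.0854],[0.01,0.04,-0.01,0,0,0,0.0854]]]'; python3 -m handwheel '[[[0.0,0.04,-0.01,0,0,0,0.0854],[0.0,0.04,-0.01,0,0,0,0.0854],[0.0,0.04,-0.01,0,0,0,0.0854],[0.0,0.04,-0.01,0,0,0,0.0854],[0.01,0.04,-0.01,0,0,0,0.0854],[0,0,0,0,0,0,0.0854]]]'; python3 - <<'E'
from h import *
st()
im,d,W,o=grab("wrist"); save("w1",im)
# predict handle pixel
def handle(t): return np.array([0.6207-.185*np.sin(t)-.046*np.cos(t),.453-.285*np.cos(t)-.046*np.sin(t),.087])
h=handle(.05); print(h, proj("wrist",[h,h-[0,0,.06]],o))
k=(W[...,0]<0.585)&(W[...,0]>0.53)&(abs(W[...,1]-.166)<.03)&(W[...,2]>0.04)
print(k.sum(), np.median(W[k],0)); q=W[k]; q=q[q[:,2]>.078]; print(len(q),np.median(q,0),q.min(0),q.max(0))
E
```

```text
clock: 2.72
tcp_pos: [0.554, -0.0368, 0.285]
orientation: [3.141, -0.001, 0.004]
contact_force: [1.3, -0.7, 0.1]
grip_width: 0.0853
clock: 3.22
tcp_pos: [0.5621, 0.1706, 0.2332]
orientation: [-3.136, -0.017, 0.001]
contact_force: [-0.5, 0.5, -0.2]
grip_width: 0.085
{'clock': 3.2167, 'tcp_pos': [0.5621, 0.1706, 0.2332], 'orientation': [-3.136, -0.0172, 0.0015], 'contact_force': [-0.4831, 0.4812, -0.1517], 'grip_width': 0.085, 'joints': [-0.1688, 0.4277, -0.2952, 1.8224, 0.1463, 0.9117, -2.0884]}
[0.56551134 0.16605713 0.087     ] [[266.14715971 206.58527476]
 [265.15222836 184.45996724]]
7332 [0.57404773 0.16215825 0.23888297]
7152 [0.57413995 0.16166968 0.23899035] [0.56242728 0.13600272 0.07819102] [0.58181866 0.19598268 0.24815449]
```

View pics/w1.png

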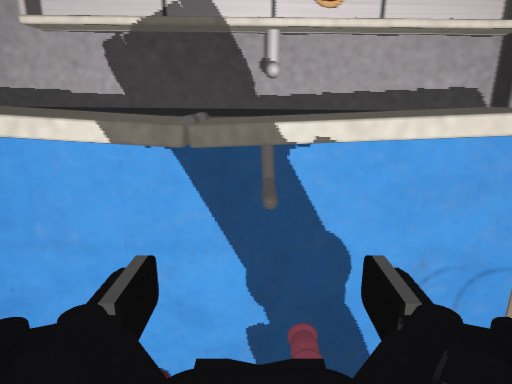

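```bash
python3 -m handwheel '[[[0.0034,-0.0045,-0.02,0,0,0,0.0854],[0,0,-0.02,0,0,0,0.0854],[0,0,-0.02,0,0,0,0.0854],[0,0,-0.02,0,0,0,0.0854],[0,0,-0.02,0,0,0,0.0854],[0,0,-0.02,0,0,0,0.06],[0,0,0,0,0,0,0.03],[0,0,0,0,0,0,0.0]]]' 25; python3 -m handwheel '[[[0,0,0,0,0,0,0],[0,0,0,0,0,0,0],[0,0,0,0,0,0,0],[0,0,0,0,0,0,0]]]';  python3 - <<'E'
from h import *
st()
def handle(t): return np.array([0.6207-.185*np.sin(t)-.046*np.cos(t),.453-.285*np.cos(t)-.046*np.sin(t)])
ts=np.linspace(0.05,1.5,31); P=np.array([handle(t) for t in ts])
print(np.diff(P,axis=0).round(4).tolist())
im,d,W,o=grab("wrist"); save("w2",im)
E
```

```text
clock: 3.93
tcp_pos: [0.5664, 0.1548, 0.1141]
orientation: [3.14, -0.002, -0.003]
contact_force: [-0.2, 0.9, 0.8]
grip_width: 0.0517
clock: 4.27
tcp_pos: [0.5665, 0.1646, 0.1168]
orientation: [-3.131, -0.01, -0.006]
contact_force: [-3.8, 18.4, -0.7]
grip_width: 0.0091
{'clock': 4.2667, 'tcp_pos': [0.5665, 0.1646, 0.1168], 'orientation': [-3.1308, -0.0095, -0.0061], 'contact_force': [-3.7582, 18.404, -0.7219], 'grip_width': 0.0091, 'joints': [-0.1885, 0.585, -0.2574, 1.89, 0.2105, 0.6849, -2.1321]}
[[-0.0088, -0.0012], [-0.0086, -0.0005], [-0.0084, 0.0002], [-0.0082, 0.0008], [-0.008, 0.0015], [-0.0078, 0.0022], [-0.0076, 0.0028], [-0.0073, 0.0035], [-0.007, 0.0041], [-0.0067, 0.0048], [-0.0064, 0.0054], [-0.0061, 0.006], [-0.0057, 0.0066], [-0.0054, 0.0072], [-0.005, 0.0078], [-0.0046, 0.0083], [-0.0043, 0.0089], [-0.0039, 0.0094], [-0.0034, 0.0099], [-0.003, 0.0103], [-0.0026, 0.0108], [-0.0022, 0.0112], [-0.0017, 0.0116], [-0.0013, 0.0119], [-0.0009, 0.0123], [-0.0004, 0.0126], [0.0, 0.0129], [0.0005, 0.0131], [0.0009, 0.0133], [0.0014, 0.0135]]
```

View pics/w2.png

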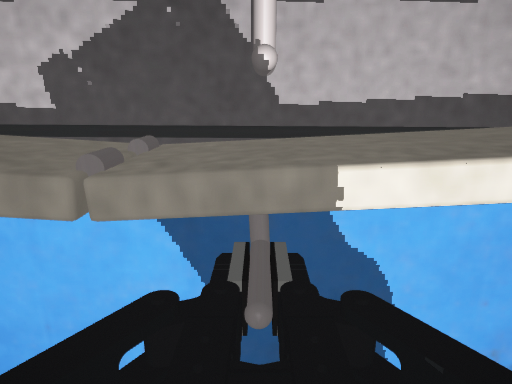

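```bash
python3 -m handwheel '[[[0,0.006,0,0,0,0,0],[-0.0088,-0.0012,0,0,0,0,0],[-0.0086,-0.0005,0,0,0,0,0],[-0.0084,0.0002,0,0,0,0,0],[-0.0082,0.0008,0,0,0,0,0],[-0.008,0.0015,0,0,0,0,0],[-0.0078,0.0022,0,0,0,0,0],[-0.0076,0.0028,0,0,0,0,0],[-0.0073,0.0035,0,0,0,0,0]]]' 30; python3 -c "
from h import *
im,d,W,o=grab('top'); save('t2',im)"
```

```text
clock: 5.07
tcp_pos: [0.5038, 0.1731, 0.1167]
orientation: [-3.138, -0.001, -0.01]
contact_force: [3.8, 4.5, 2.2]
grip_width: 0.0091
```

View pics/t2.png

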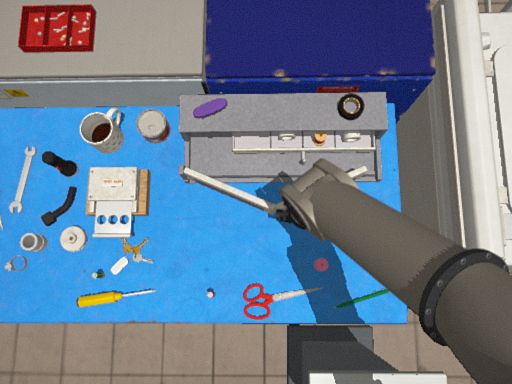

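Top view: the door is folding with the held handle (fold at about (285,210)), the arm clear. Continuing along the arc.

```bash
python3 -m handwheel '[[[-0.007,0.0041,0,0,0,0,0],[-0.0067,0.0048,0,0,0,0,0],[-0.0064,0.0054,0,0,0,0,0],[-0.0061,0.006,0,0,0,0,0],[-0.0057,0.0066,0,0,0,0,0],[-0.0054,0.0072,0,0,0,0,0],[-0.005,0.0078,0,0,0,0,0],[-0.0046,0.0083,0,0,0,0,0],[-0.0043,0.0089,0,0,0,0,0],[-0.0039,0.0094,0,0,0,0,0]]]'; python3 -m handwheel '[[[-0.0034,0.0099,0,0,0,0,0],[-0.003,0.0103,0,0,0,0,0],[-0.0026,0.0108,0,0,0,0,0],[-0.0022,0.0112,0,0,0,0,0],[-0.0017,0.0116,0,0,0,0,0],[-0.0013,0.0119,0,0,0,0,0],[-0.0009,0.0123,0,0,0,0,0],[-0.0004,0.0126,0,0,0,0,0],[0,0.0129,0,0,0,0,0],[0.0005,0.0131,0,0,0,0,0]]]';python3 -c "
from h import *
st()"
```

```text
clock: 5.95
tcp_pos: [0.4479, 0.2397, 0.1163]
orientation: [-3.141, 0.002, -0.005]
contact_force: [0.6, -0.8, 10.4]
grip_width: 0.0088
clock: 6.78
tcp_pos: [0.4327, 0.3568, 0.1162]
orientation: [-3.141, 0.001, -0.004]
contact_force: [1.1, -1.2, 9.1]
grip_width: 0.0094
{'clock': 6.7833, 'tcp_pos': [0.4327, 0.3568, 0.1162], 'orientation': [-3.1411, 0.0013, -0.0038], 'contact_force': [1.1428, -1.215, 9.1048], 'grip_width': 0.0094, 'joints': [-0.5995, 0.552, -0.2584, 1.9574, 0.2235, 0.6573, -2.5703]}
```

```bash
python3 -m handwheel '[[[0.0009,0.0133,0.003,0,0,0,0],[0.0014,0.0135,0,0,0,0,0],[0.001,0.004,0,0,0,0,0],[0,0,0,0,0,0,0]]]';python3 -c "
from h import *
st()
im,d,W,o=grab('top'); save('t3',im); np.save('t3.npy',W)
im,d,W,o=grab('side'); save('s3',im)"
```

```text
clock: 7.12
tcp_pos: [0.435, 0.3866, 0.1166]
orientation: [3.139, -0.001, -0.002]
contact_force: [2.1, 0.1, -10.0]
grip_width: 0.0094
{'clock': 7.1167, 'tcp_pos': [0.435, 0.3866, 0.1166], 'orientation': [3.139, -0.0006, -0.0018], 'contact_force': [2.1085, 0.0754, -10.0352], 'grip_width': 0.0094, 'joints': [-0.6369, 0.5784, -0.2573, 1.9035, 0.2218, 0.6897, -2.5975]}
```

View pics/t3.png

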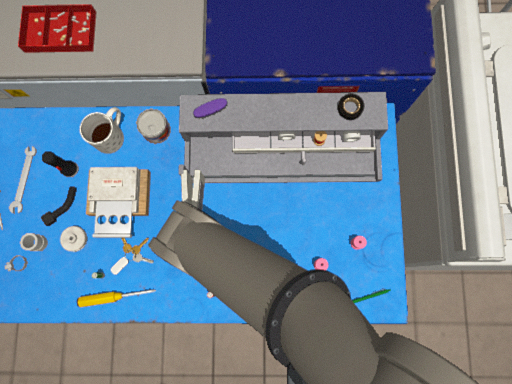

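View pics/s3.png

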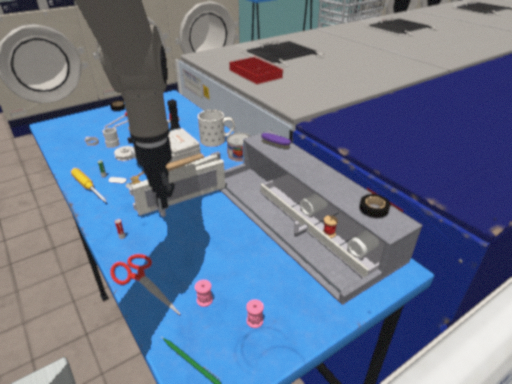

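```bash
python3 -m handwheel '[[[0.0,0.006,0,0,0,0,0],[0,0.0,0,0,0,0,0],[0,0,0,0,0,0,0]]]'; python3 -m handwheel '[[[0.0,0.004,0,0,0,0,0],[0,0.0,0,0,0,0,0],[0,0,0,0,0,0,0]]]'
```

```text
clock: 7.47
tcp_pos: [0.4353, 0.3872, 0.1165]
orientation: [3.131, -0.007, -0.005]
contact_force: [1.3, -15.1, -0.2]
grip_width: 0.0095
clock: 7.72
tcp_pos: [0.4354, 0.3877, 0.1164]
orientation: [3.125, -0.01, -0.007]
contact_force: [-2.1, -24.7, 8.0]
grip_width: 0.0094
```

```bash
python3 -m handwheel '[[[0.0,-0.008,0,0,0,0,0],[0,0,0,0,0,0,0.03],[0,0.0,0,0,0,0,0.03],[0,0,0,0,0,0,0.03],[0,0,0.02,0,0,0,0.03],[0,0,0.03,0,0,0,0.03],[0,0,0.04,0,0,0,0.03],[0.02,-0.02,0.03,0,0,0,0.05],[0.03,-0.03,0,0,0,0,0.0854]]]'; python3 - <<'E'
from h import *
st()
im,d,W,o=grab('side'); save('s4',im)
im,d,W,o=grab('top'); np.save('t4.npy',W); save('t4',im)
k=(abs(W[...,2]-0.091)<0.005)&(W[...,0]<0.62)&(W[...,0]>0.35)&(W[...,1]>.35)&(W[...,1]<.5)
P=W[k]
for x in np.arange(.38,.64,.02):
    q=P[abs(P[:,0]-x)<.01]
    if len(q):print(x.round(2),len(q),np.percentile(q[:,1],[5,50,95]).round(4))
# tray handle: points
k=(W[...,0]<0.69)&(W[...,0]>0.6)&(abs(W[...,1]-.165)<.03)&(W[...,2]>0.025)
print(W[k].round(3)[:40])
E
```

```text
clock: 8.47
tcp_pos: [0.4842, 0.3479, 0.2464]
orientation: [-3.128, -0.015, -0.015]
contact_force: [1.8, 1.9, 0.7]
grip_width: 0.0534
{'clock': 8.4667, 'tcp_pos': [0.4842, 0.3479, 0.2464], 'orientation': [-3.1283, -0.0148, -0.0145], 'contact_force': [1.8267, 1.9123, 0.7204], 'grip_width': 0.0534, 'joints': [-0.5022, 0.4193, -0.2886, 1.7996, 0.1414, 0.9271, -2.4118]}
0.38 6 [0.4304 0.4359 0.4407]
0.4 64 [0.428  0.4349 0.442 ]
0.42 73 [0.4267 0.4355 0.4428]
0.44 86 [0.4247 0.4341 0.4452]
0.46 91 [0.4231 0.4347 0.4457]
0.48 103 [0.4233 0.4356 0.4471]
0.5 44 [0.4328 0.4444 0.4494]
0.56 1 [0.4494 0.4494 0.4494]
0.62 13 [0.454  0.4601 0.4624]
[[0.687 0.135 0.036]
 [0.686 0.195 0.035]
 [0.685 0.192 0.038]
 [0.685 0.19  0.038]
 [0.684 0.188 0.04 ]
 [0.684 0.185 0.041]
 [0.684 0.183 0.042]
 [0.684 0.18  0.04 ]
 [0.684 0.178 0.039]
 [0.685 0.175 0.036]
 [0.685 0.173 0.038]
 [0.686 0.17  0.034]
 [0.685 0.167 0.036]
 [0.685 0.165 0.036]
 [0.684 0.163 0.038]
 [0.685 0.16  0.036]
 [0.684 0.158 0.038]
 [0.685 0.155 0.036]
 [0.683 0.153 0.042]
 [0.685 0.15  0.037]
 [0.684 0.148 0.039]
 [0.685 0.145 0.036]
 [0.684 0.143 0.04 ]
 [0.685 0.14  0.036]
 [0.685 0.138 0.036]
 [0.684 0.135 0.039]
 [0.683 0.195 0.037]
 [0.682 0.192 0.038]
 [0.683 0.19  0.037]
 [0.683 0.187 0.036]
 [0.681 0.185 0.04 ]
 [0.682 0.183 0.038]
 [0.683 0.18  0.036]
 [0.683 0.177 0.034]
 [0.682 0.175 0.038]
 [0.682 0.173 0.038]
 [0.682 0.17  0.037]
 [0.682 0.168 0.037]
 [0.683 0.165 0.034]
 [0.682 0.163 0.037]]
```

```bash
python3 -m handwheel '[[[0.03,-0.035,0,0,0,0,0.0854],[0.03,-0.035,0,0,0,0,0.0854],[0.03,-0.035,0,0,0,0,0.0854],[0.03,-0.035,0,0,0,0,0.0854],[0.02,-0.03,0,0,0,0,0.0854],[0,0,0,0,0,0,0.0854],[0,0,0,0,0,0,0.0854]]]'; python3 - <<'E'
from h import *
st()
im,d,W,o=grab('wrist'); save('w5',im)
for p in ([.652,.166,.051],[.652,.160,.051]): print(proj("wrist",[p],o))
k=(W[...,0]<0.675)&(W[...,0]>0.63)&(abs(W[...,1]-.165)<.03)&(W[...,2]>0.03)&(W[...,2]<0.06)
q=W[k];print(len(q),np.median(q,0).round(4),q.min(0),q.max(0))
E
```

```text
clock: 9.15
tcp_pos: [0.6148, 0.1813, 0.2381]
orientation: [-3.141, 0.009, -0.003]
contact_force: [-1.2, 0.4, 0.2]
grip_width: 0.0856
{'clock': 9.15, 'tcp_pos': [0.6148, 0.1813, 0.2381], 'orientation': [-3.141, 0.0087, -0.0031], 'contact_force': [-1.1947, 0.3833, 0.1706], 'grip_width': 0.0856, 'joints': [-0.2212, 0.4956, -0.2224, 1.6921, 0.1282, 0.9661, -2.0668]}
[[278.71996657 146.79849543]]
[[286.84219887 146.75882182]]
162 [0.6541 0.1635 0.0478] [0.64893228 0.15872792 0.03001035] [0.65795873 0.16798865 0.05090897]
```

View pics/w5.png

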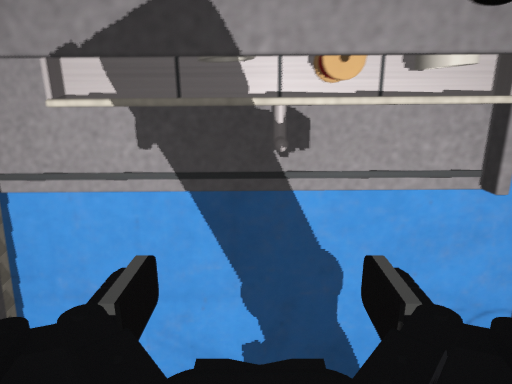

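```bash
python3 -m handwheel '[[[0.02,-0.018,-0.01,0,0,0,0.0854],[0.017,0,-0.02,0,0,0,0.0854],[0,0,-0.03,0,0,0,0.07],[0,0,-0.03,0,0,0,0.05],[0,0,-0.03,0,0,0,0.05],[0,0,-0.01,0,0,0,0.05],[0,0,0,0,0,0,0.05]]]';python3 -m handwheel '[[[0,0,-0.006,0,0,0,0.05],[0,0,0,0,0,0,0],[0,0,0,0,0,0,0],[0,0,0,0,0,0,0],[0,0,0,0,0,0,0],[0,0,0,0,0,0,0]]]' 30; python3 - <<'E'
from h import *
im,d,W,o=grab('wrist'); save('w6',im)
E
```

```text
clock: 9.78
tcp_pos: [0.6475, 0.1673, 0.1049]
orientation: [3.142, 0.004, -0.008]
contact_force: [-0.4, -0.0, 0.4]
grip_width: 0.0498
clock: 10.28
tcp_pos: [0.6509, 0.1642, 0.1031]
orientation: [3.141, -0.002, 0.003]
contact_force: [-0.8, -3.1, 6.4]
grip_width: 0.0084
```

View pics/w6.png

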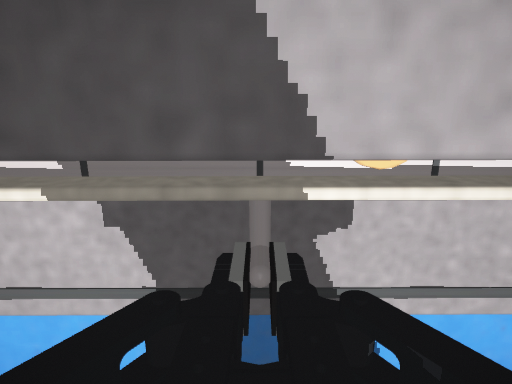

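```bash
python3 -m handwheel '[[[-0.003,0,0,0,0,0,0],[-0.005,0,0,0,0,0,0],[-0.007,0,0,0,0,0,0],[-0.009,0,0,0,0,0,0],[-0.01,0,0,0,0,0,0],[-0.01,0,0,0,0,0,0],[-0.01,0,0,0,0,0,0],[-0.01,0,0,0,0,0,0],[-0.01,0,0,0,0,0,0],[-0.01,0,0,0,0,0,0]]]';python3 -m handwheel '[[[-0.01,0,0,0,0,0,0],[-0.01,0,0,0,0,0,0],[-0.01,0,0,0,0,0,0],[-0.01,0,0,0,0,0,0],[-0.01,0,0,0,0,0,0],[-0.01,0,0,0,0,0,0],[-0.008,0,0,0,0,0,0],[-0.007,0,0,0,0,0,0],[-0.005,0,0,0,0,0,0],[-0.003,0,0,0,0,0,0]]]'; python3 -m handwheel '[[[-0.003,0,0,0,0,0,0],[-0.003,0,0,0,0,0,0],[-0.003,0,0,0,0,0,0],[0,0,0,0,0,0,0]]]'
```

```text
clock: 11.17
tcp_pos: [0.5671, 0.1642, 0.1031]
orientation: [3.141, -0.003, 0.006]
contact_force: [1.5, -4.7, 7.2]
grip_width: 0.0083
clock: 12.0
tcp_pos: [0.4838, 0.1642, 0.103]
orientation: [3.141, -0.002, 0.004]
contact_force: [2.2, -6.1, 12.1]
grip_width: 0.008
clock: 12.33
tcp_pos: [0.48, 0.164, 0.1032]
orientation: [-3.139, 0.006, -0.02]
contact_force: [16.8, -6.7, -6.1]
grip_width: 0.0081
```

```bash
python3 -m handwheel '[[[0.006,0,0,0,0,0,0],[0,0,0,0,0,0,0.04],[0,0,0,0,0,0,0.05],[0,0,0,0,0,0,0.05],[0,0,0.03,0,0,0,0.05],[0,0,0.04,0,0,0,0.0854],[0,0,0.04,0,0,0,0.0854],[0,0,0.04,0,0,0,0.0854],[0,0,0.03,0,0,0,0.0854],[0,0,0.0,0,0,0,0.0854]]]'; python3 - <<'E'
from h import *
st()
im,d,W,o=grab('wrist'); save('w7',im); np.save('w7.npy',W)
for n in ("coupling_1_mid","spool_1_mid","tray_handle"):
  for k in r.masks_of(n,"wrist"):
    w=W[k["pixels"]]; print(n,round(k["p"],2),np.round(k["at"]),k["pixels"].sum(),np.nanmedian(w,0).round(4),np.nanpercentile(w,[3,97],axis=0).round(3).tolist())
im,d,W,o=grab('side'); save('s7',im)
E
```

```text
clock: 13.17
tcp_pos: [0.482, 0.1671, 0.2876]
orientation: [-3.137, -0.001, -0.015]
contact_force: [1.5, 1.4, -0.7]
grip_width: 0.0858
{'clock': 13.1667, 'tcp_pos': [0.482, 0.1671, 0.2876], 'orientation': [-3.1373, -0.0009, -0.0152], 'contact_force': [1.4678, 1.4235, -0.709], 'grip_width': 0.0858, 'joints': [-0.2333, 0.2344, -0.2581, 1.9538, 0.0738, 0.9517, -2.097]}
coupling_1_mid 0.72 [246.  67.] 57726 [0.585  0.1823 0.0129] [[0.446, -0.012, 0.006], [0.639, 0.418, 0.039]]
spool_1_mid 0.98 [300. 251.] 1073 [0.4054 0.1272 0.0398] [[0.388, 0.113, -0.0], [0.414, 0.14, 0.042]]
spool_1_mid 0.86 [393. 204.] 1142 [0.4561 0.0387 0.04  ] [[0.441, 0.023, 0.002], [0.466, 0.048, 0.042]]
spool_1_mid 0.83 [356.  87.] 1672 [0.5627 0.0837 0.0386] [[0.55, 0.063, 0.018], [0.576, 0.104, 0.043]]
tray_handle 0.69 [260.  76.] 44728 [0.5753 0.1677 0.0131] [[0.516, -0.011, 0.011], [0.619, 0.337, 0.039]]
```

View pics/w7.png

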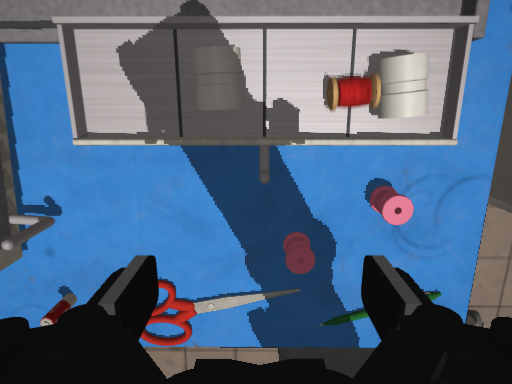

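View pics/s7.png

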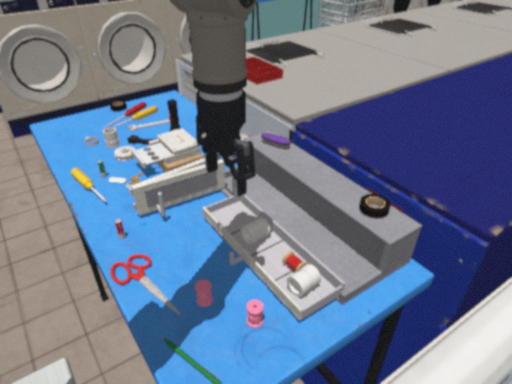

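```bash
cat > meas.py <<'E'
from h import *
def blobs(W,zmin=.022,x0=.519,x1=.609,y0=0.0,y1=.328):
    k=(W[...,2]>zmin)&(W[...,2]<.1)&(W[...,0]>x0)&(W[...,0]<x1)&(W[...,1]>y0)&(W[...,1]<y1)
    n,l,s,c=cv2.connectedComponentsWithStats(k.astype(np.uint8))
    for i in range(1,n):
        if s[i,4]>150:
            P=W[l==i]; print("px",c[i].round(),"n",s[i,4],"min",np.percentile(P,2,axis=0).round(4),"max",np.percentile(P,98,axis=0).round(4),"med",np.median(P,0).round(4), "rect",[np.round(a,4) for a in cv2.minAreaRect(P[:,:2].astype(np.float32))])
E
python3 - <<'E'
from meas import *
W=np.load('w7.npy')
blobs(W); blobs(W,.035)
for y in(.05,.1,.15,.25,.3):
    print(y,[ (x.round(3),) for x in [0]] and [np.round(np.nanmedian(W[(abs(W[...,1]-y)<.004)&(abs(W[...,0]-x)<.002)][:,2]),4) for x in np.arange(.5,.63,.006)])
k=(W[...,2]>.03)&(W[...,2]<.045); 
q=W[k&(W[...,0]>.52)&(W[...,0]<.6)]; print("side rims y",np.percentile(q[:,1],[0.5,99.5]))
E
```

```text
px [217.  77.] n 2950 min [0.5476 0.1842 0.0379] max [0.5958 0.2231 0.0552] med [0.5728 0.2022 0.0514] rect [array([0.5717, 0.2041]), array([0.0501, 0.0414]), np.float64(2.2625)]
px [387.  87.] n 4650 min [0.542  0.0251 0.0294] max [0.5888 0.1034 0.0551] med [0.5644 0.0551 0.0468] rect [array([0.5637, 0.0625]), array([0.0501, 0.0836]), np.float64(6.0191)]
px [275. 139.] n 779 min [0.519  0.0051 0.0286] max [0.5203 0.3207 0.0372] med [0.5198 0.1473 0.0345] rect [array([0.5197, 0.164 ]), array([0.327 , 0.0014]), np.float64(89.995)]
px [217.  77.] n 2937 min [0.5476 0.1843 0.0384] max [0.5958 0.2231 0.0552] med [0.5728 0.2023 0.0514] rect [array([0.5717, 0.2041]), array([0.0501, 0.0414]), np.float64(2.2625)]
px [390.  87.] n 4252 min [0.542  0.0248 0.0358] max [0.5889 0.1023 0.0552] med [0.5645 0.0532 0.0483] rect [array([0.5636, 0.0623]), array([0.05  , 0.0835]), np.float64(6.2515)]Traceback (most recent call last):
  File "<stdin>", line 5, in <module>
AttributeError: 'int' object has no attribute 'round'
```

```bash
cat > kin.py <<'E'
import numpy as np
from scipy.optimize import least_squares
from scipy.spatial.transform import Rotation as Ro
D=[([1.2329,0.4778,0.0223,1.5565,-0.0115,1.1093,-0.0832],[0.1537,-0.6568,0.3029],[-3.1191,-0.3599,0.0005]),
([0.6949,0.4039,-0.0398,1.6665,0.0179,1.0711,-0.9227],[0.455,-0.4359,0.3041],[3.1413,-0.0024,0.0005]),
([-0.1688,0.4277,-0.2952,1.8224,0.1463,0.9117,-2.0884],[0.5621,0.1706,0.2332],[-3.136,-0.0172,0.0015]),
([-0.1885,0.585,-0.2574,1.89,0.2105,0.6849,-2.1321],[0.5665,0.1646,0.1168],[-3.1308,-0.0095,-0.0061]),
([-0.5995,0.552,-0.2584,1.9574,0.2235,0.6573,-2.5703],[0.4327,0.3568,0.1162],[-3.1411,0.0013,-0.0038]),
([-0.6369,0.5784,-0.2573,1.9035,0.2218,0.6897,-2.5975],[0.435,0.3866,0.1166],[3.139,-0.0006,-0.0018]),
([-0.5022,0.4193,-0.2886,1.7996,0.1414,0.9271,-2.4118],[0.4842,0.3479,0.2464],[-3.1283,-0.0148,-0.0145]),
([-0.2212,0.4956,-0.2224,1.6921,0.1282,0.9661,-2.0668],[0.6148,0.1813,0.2381],[-3.141,0.0087,-0.0031]),
([-0.2333,0.2344,-0.2581,1.9538,0.0738,0.9517,-2.097],[0.482,0.1671,0.2876],[-3.1373,-0.0009,-0.0152])]
def rz(a):c,s=np.cos(a),np.sin(a);return np.array([[c,-s,0],[s,c,0],[0,0,1]])
def ry(a):c,s=np.cos(a),np.sin(a);return np.array([[c,0,s],[0,1,0],[-s,0,c]])
def fk(p,q,S):
    d1,d3,d5,d7,a1,a3,a5,a7,o1,o7=p
    R=rz(S[0]*q[0]+o1); x=np.array([0,0,d1])+R@[a1,0,0]
    R=R@ry(q[1])@rz(S[1]*q[2]); x=x+R@[a3,0,d3]
    R=R@ry(q[3])@rz(S[2]*q[4]); x=x+R@[a5,0,d5]
    R=R@ry(q[5]); x=x+R@[a7,0,d7]
    R=R@rz(S[3]*q[6]+o7)
    return x,R
E
python3 - <<'E'
from kin import *
import itertools
best=[]
for S in itertools.product([-1,1],repeat=4):
  for o1 in(0,1.57,-1.57,3.14):
   for o7 in (0,1.57,-1.57,3.14):
    def res(p):
        e=[]
        for q,x,w in D:
            X,R=fk(p,q,S); e+=list((X-x)*5); e+=list((Ro.from_matrix(R.T@Ro.from_rotvec(w).as_matrix())).as_rotvec())
        return e
    s=least_squares(res,[.3,.4,.4,.25,0,0,0,0,o1,o7]); best.append((s.cost,S,s.x.round(4)))
best.sort(key=lambda b:b[0])
for b in best[:6]: print(b)
E
```

```text
(np.float64(0.001377811331361996), (-1, -1, -1, -1), array([ 0.2482,  0.5433,  0.4867,  0.2115,  0.0186, -0.0047,  0.0017,
        0.0254, -0.0942,  1.4766]))
(np.float64(0.0013778113313620045), (-1, -1, -1, -1), array([ 0.2482,  0.5433,  0.4867,  0.2115,  0.0186, -0.0047,  0.0017,
        0.0254, -0.0942,  1.4766]))
(np.float64(0.0013778113313620078), (-1, -1, -1, -1), array([ 0.2482,  0.5433,  0.4867,  0.2115,  0.0186, -0.0047,  0.0017,
        0.0254, -0.0942,  1.4766]))
(np.float64(0.00137781133136201), (-1, -1, -1, -1), array([ 0.2482,  0.5433,  0.4867,  0.2115,  0.0186, -0.0047,  0.0017,
        0.0254, -0.0942,  1.4766]))
(np.float64(0.0013778113313620132), (-1, -1, -1, -1), array([ 0.2482,  0.5433,  0.4867,  0.2115,  0.0186, -0.0047,  0.0017,
        0.0254, -0.0942,  1.4766]))
(np.float64(0.0013778113313620154), (-1, -1, -1, -1), array([ 0.2482,  0.5433,  0.4867,  0.2115,  0.0186, -0.0047,  0.0017,
        0.0254, -0.0942,  1.4766]))
```

```bash
cat >> kin.py <<'E'
P0=[0.2482,0.5433,0.4867,0.2115,0.0186,-0.0047,0.0017,0.0254,-0.0942,1.4766]; S0=(-1,-1,-1,-1)
LO=np.array([-2.96,-.34,-1.41,.24,-1.37,.17,-2.96]);HI=np.array([2.96,2.1,1.46,2.44,4.51,1.92,2.96])
def ik(g,R,q0s,off=.054):
    """grasp pt g, tool R"""
    best=None
    for q0 in q0s:
        f=lambda q:np.r_[(fk(P0,q,S0)[0]+off*fk(P0,q,S0)[1][:,2]-g)*5,Ro.from_matrix(fk(P0,q,S0)[1].T@R).as_rotvec(),0.003*(q-q0)]
        s=least_squares(f,np.clip(q0,LO+.01,HI-.01),bounds=(LO+.03,HI-.03))
        e=np.linalg.norm(s.fun[:6])
        if best is None or e<best[0]: best=(e,s.x)
    return best
E
python3 - <<'E'
from kin import *
qs=[np.array([-0.2333,0.2344,-0.2581,1.9538,0.0738,0.9517,-2.097]),np.array([-0.2333,0.2344,-0.2581,1.9538,0.0738,0.9517,1.04]),
np.array([0.5,0.5,-1,1.9,1,0.9,-2.]),np.array([-1,0.5,1,1.9,-1,0.9,-2.]),np.array([-1,0.5,1,1.9,-1,0.9,1.]),np.array([0,0.5,0,1.9,3,0.9,1.]),np.array([0,0.5,0,1.9,3,0.9,-1.])]
base=Ro.from_rotvec([np.pi,0,0])  # tool x=+x,y=-y,z=-z
for y in (.04,.2):
  for ax,nm in(([0,-1,0],'fwd'),([0,1,0],'back'),([1,0,0],'toward +y'),([-1,0,0],'toward -y')):
    for a in (30,50,70,90):
      R=(Ro.from_rotvec(np.array(ax)*np.radians(a))*base).as_matrix()
      e,q=ik(np.array([.56,y,.055]),R,qs)
      print(y,nm,a,R[:,2].round(2),'err',e.round(4),q.round(2) if e<.02 else '')
E
```

```text
0.04 fwd 30 [ 0.5  -0.   -0.87] err 0.0 [-0.29  0.47  0.13  2.37  3.19  0.21  1.33]
0.04 fwd 50 [ 0.77 -0.   -0.64] err 0.0746 
0.04 fwd 70 [ 0.94 -0.   -0.34] err 0.2028 
0.04 fwd 90 [ 1. -0. -0.] err 0.0674 
0.04 back 30 [-0.5  -0.   -0.87] err 0.0 [-0.02  0.79 -0.2   1.64  0.09  1.25 -1.83]
0.04 back 50 [-0.77 -0.   -0.64] err 0.0 [-0.03  0.96 -0.2   1.46  0.07  1.61 -1.82]
0.04 back 70 [-0.94 -0.   -0.34] err 0.0383 
0.04 back 90 [-1. -0. -0.] err 0.3499 
0.04 toward +y 30 [ 0.    0.5  -0.87] err 0.0 [ 0.82  1.   -1.15  1.94  0.55  0.72 -2.08]
0.04 toward +y 50 [ 0.    0.77 -0.64] err 0.0 [ 0.98  1.29 -1.29  1.91  0.47  0.77 -1.89]
0.04 toward +y 70 [ 0.    0.94 -0.34] err 0.0 [ 1.07  1.58 -1.36  1.85  0.37  0.85 -1.71]
0.04 toward +y 90 [ 0.  1. -0.] err 0.0 [ 1.1   1.82 -1.38  1.78  0.2   0.95 -1.51]
0.04 toward -y 30 [ 0.   -0.5  -0.87] err 0.0 [-1.07  0.94  1.03  1.9  -0.36  0.77 -1.55]
0.04 toward -y 50 [ 0.   -0.77 -0.64] err 0.0 [-1.22  1.19  1.15  1.84 -0.24  0.85 -1.73]
0.04 toward -y 70 [ 0.   -0.94 -0.34] err 0.0 [-1.3   1.45  1.22  1.77 -0.12  0.97 -1.88]
0.04 toward 
[... 653 characters left out ...]

0.2 toward +y 30 [ 0.    0.5  -0.87] err 0.0 [ 0.51  0.95 -1.1   1.95  0.56  0.57 -2.33]
0.2 toward +y 50 [ 0.    0.77 -0.64] err 0.0 [ 0.71  1.25 -1.27  1.96  0.54  0.53 -2.13]
0.2 toward +y 70 [ 0.    0.94 -0.34] err 0.0 [ 0.84  1.6  -1.38  1.93  0.48  0.57 -1.9 ]
0.2 toward +y 90 [ 0.  1. -0.] err 0.0 [ 0.89  1.86 -1.38  1.87  0.21  0.65 -1.51]
0.2 toward -y 30 [ 0.   -0.5  -0.87] err 0.0 [-1.26  1.01  1.02  1.74 -0.38  0.97 -1.76]
0.2 toward -y 50 [ 0.   -0.77 -0.64] err 0.0 [-1.35  1.22  1.11  1.64 -0.24  1.12 -1.9 ]
0.2 toward -y 70 [ 0.   -0.94 -0.34] err 0.0 [-1.39  1.43  1.16  1.55 -0.09  1.27 -1.99]
0.2 toward -y 90 [ 0. -1. -0.] err 0.0 [-1.41  1.62  1.2   1.47  0.05  1.41 -2.04]
```

```bash
python3 -m handwheel '[[[0.02,0.006,-0.01,0,0.05,0,0.0854],[0.02,0.006,-0.01,0,0.05,0,0.0854],[0.02,0.006,-0.01,0,0.05,0,0.0854],[0.02,0.006,-0.01,0,0.05,0,0.0854],[0.02,0.006,-0.02,0,0.05,0,0.07],[0.02,0.006,-0.02,0,0.012,0,0.07],[0.02,0.0,-0.02,0,0,0,0.07],[0,0,0,0,0,0,0.07],[0,0,0,0,0,0,0.07]]]'; python3 - <<'E'
from meas import *
st()
im,d,W,o=grab('wrist'); save('w8',im); blobs(W)
R=Ro.from_rotvec(o["orientation"]).as_matrix(); print(R.round(3)); print("grasp",(np.array(o["tcp_pos"])+.054*R[:,2]).round(4))
E
```

```text
clock: 14.17
tcp_pos: [0.6189, 0.2006, 0.1776]
orientation: [3.111, -0.001, -0.42]
contact_force: [-0.7, 0.1, 0.6]
grip_width: 0.07
{'clock': 14.1667, 'tcp_pos': [0.6189, 0.2006, 0.1776], 'orientation': [3.1114, -0.0014, -0.4196], 'contact_force': [-0.7354, 0.1092, 0.5685], 'grip_width': 0.07, 'joints': [-0.2258, 0.6836, -0.2217, 1.5403, 0.0366, 1.1776, -2.006]}
px [463. 229.] n 7497 min [0.5194 0.0286 0.023 ] max [0.608  0.1068 0.0543] med [0.5715 0.0596 0.0403] rect [array([0.564 , 0.0575]), array([0.0901, 0.1   ]), np.float64(0.0965)]
px [255. 240.] n 6721 min [0.5192 0.1453 0.0227] max [0.5974 0.2528 0.0546] med [0.5652 0.2029 0.046 ] rect [array([0.5587, 0.1994]), array([0.0794, 0.1255]), np.float64(0.0019)]
px [111. 273.] n 516 min [0.5191 0.2972 0.0224] max [0.5207 0.3274 0.0363] med [0.5197 0.313  0.0296] rect [array([0.5202, 0.3116]), array([0.0325, 0.0023]), np.float64(89.9336)]
[[ 0.964 -0.001 -0.265]
 [-0.001 -1.    -0.002]
 [-0.265  0.002 -0.964]]
grasp [0.6046 0.2005 0.1255]
```

View pics/w8.png

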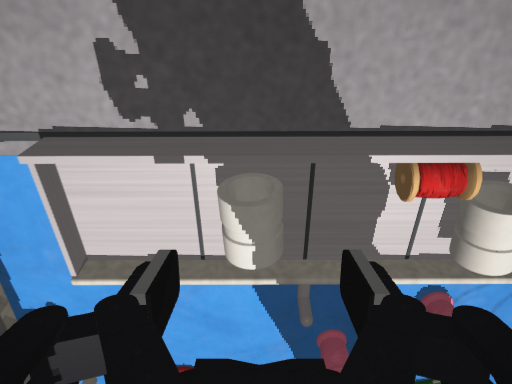

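```bash
python3 -m handwheel '[[[-0.005,0.001,-0.02,0,0,0,0.07],[-0.005,0.001,-0.02,0,0,0,0.07],[-0.005,0.001,-0.02,0,0,0,0.07],[-0.005,0,-0.015,0,0,0,0.07],[-0.001,0,-0.01,0,0,0,0.07],[0,0,0,0,0,0,0.07]]]'; python3 -m handwheel '[[[0,0,0,0,0,0,0.02],[0,0,0,0,0,0,0.02],[0,0,0,0,0,0,0.02],[0,0,0,0,0,0,0.02],[0,0,0,0,0,0,0.02]]]' 40; python3 - <<'E'
from meas import *
st()
im,d,W,o=grab('wrist'); save('w9',im)
R=Ro.from_rotvec(o["orientation"]).as_matrix(); print("grasp",(np.array(o["tcp_pos"])+.054*R[:,2]).round(4))
E
```

```text
clock: 14.72
tcp_pos: [0.5972, 0.2041, 0.0953]
orientation: [3.113, 0.001, -0.415]
contact_force: [-1.2, 0.3, -0.5]
grip_width: 0.07
clock: 15.13
tcp_pos: [0.6001, 0.2047, 0.0982]
orientation: [-3.114, 0.0, 0.406]
contact_force: [0.3, -0.8, 6.0]
grip_width: 0.0397
{'clock': 15.1333, 'tcp_pos': [0.6001, 0.2047, 0.0982], 'orientation': [-3.1142, 0.0005, 0.4063], 'contact_force': [0.2933, -0.7768, 6.0231], 'grip_width': 0.0397, 'joints': [-0.2382, 0.7542, -0.2204, 1.6227, 0.0529, 1.0159, -2.0224]}
grasp [0.5863 0.2048 0.046 ]
```

View pics/w9.png

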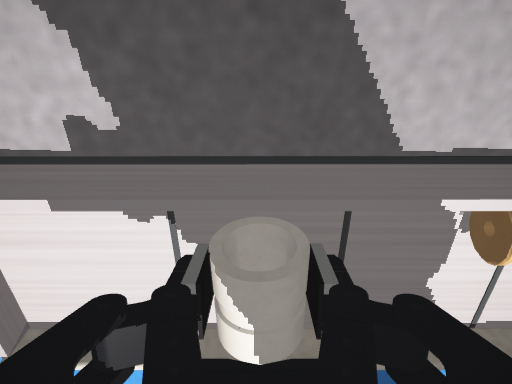

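```bash
cat > rot.py <<'E'
from kin import *
base=Ro.from_rotvec([np.pi,0,0])
def target(T,az=90,yaw=None):
    """tool z tilted T deg toward azimuth az; tool x up side"""
    a=np.radians(az)
    # tilt dir d=(cos a, sin a); pretilt tool x = d ; rotation axis = z_up x ... takes -z to d: axis = (-z) x d
    d=np.array([np.cos(a),np.sin(a),0]); ax=np.cross([0,0,-1],d)
    return Ro.from_rotvec(ax*np.radians(T))*Ro.from_euler('z',a)*base
def elbow(q):
    d1,d3,d5,d7,a1,a3,a5,a7,o1,o7=P0
    R=rz(-q[0]+o1);x=np.array([0,0,d1])+R@[a1,0,0];R=R@ry(q[1])@rz(-q[2]);return x+R@[a3,0,d3]
def wrist(q):
    x,R=fk(P0,q,S0); return x-.2115*R[:,2]
E
python3 - <<'E'
from rot import *
q0=np.array([-0.2382, 0.7542, -0.2204, 1.6227, 0.0529, 1.0159, -2.0224])
for az in(70,90,110,130):
 for T in (0,30,50,60,70):
  R=target(T,az).as_matrix()
  q=q0+[0,0,0,0,0,0,np.radians(az)]
  for zz in(.2,.06):
    e,q=ik(np.array([.565,.25,zz]),R,[q]); print(az,T,zz,e.round(3),q.round(2),'elbow',elbow(q).round(2),'wrist',wrist(q).round(2))
E
```

```text
70 0 0.2 0.0 [-0.36  0.44 -0.22  1.74  0.11  0.97 -0.96] elbow [0.24 0.06 0.74] wrist [0.57 0.25 0.47]
70 0 0.06 0.0 [-0.39  0.62 -0.18  1.82  0.16  0.72 -1.  ] elbow [0.32 0.09 0.69] wrist [0.57 0.25 0.33]
70 30 0.2 0.0 [ 0.16  0.41 -0.61  1.95 -0.36  0.56 -0.45] elbow [ 0.22 -0.06  0.75] wrist [0.52 0.13 0.43]
70 30 0.06 0.0 [ 0.14  0.65 -0.6   2.02 -0.31  0.28 -0.37] elbow [ 0.34 -0.08  0.68] wrist [0.52 0.13 0.29]
70 50 0.2 0.0 [ 0.67  0.77 -1.25  2.06 -0.04  0.26 -0.57] elbow [ 0.28 -0.28  0.64] wrist [0.5  0.06 0.37]
70 50 0.06 0.0 [ 0.65  1.21 -1.32  2.15  1.67  0.31 -2.  ] elbow [ 0.39 -0.36  0.44] wrist [0.5  0.06 0.23]
70 60 0.2 0.0 [ 0.72  0.87 -1.2   2.12 -0.9   0.2   0.4 ] elbow [ 0.29 -0.32  0.6 ] wrist [0.49 0.03 0.33]
70 60 0.06 0.066 [ 0.62  1.11 -0.98  2.12 -1.34  0.2   1.1 ] elbow [ 0.38 -0.33  0.49] wrist [0.51 0.03 0.2 ]
70 70 0.2 0.016 [ 0.78  1.06 -1.25  2.17 -1.34  0.2   0.99] elbow [ 0.31 -0.38  0.51] wrist [0.48 0.01 0.29]
70 70 0.06 0.072 [ 0.72  1.34 -1.08  2.12 -1.34  0.2   1.29] elbow [ 0.37 -0.4   0.38] wrist [0.5  0.01 0.15]
90 0 0.2 0.0 [-0.36  0.44 -
[... 2493 characters left out ...]
 elbow [ 0.39 -0.02  0.64] wrist [0.65 0.15 0.29]
130 50 0.2 0.0 [ 0.11  0.74 -0.53  1.6  -0.44  1.31  0.54] elbow [ 0.37 -0.08  0.65] wrist [0.7  0.09 0.37]
130 50 0.06 0.0 [ 0.09  0.93 -0.49  1.62 -0.4   1.14  0.64] elbow [ 0.44 -0.09  0.58] wrist [0.7  0.09 0.23]
130 60 0.2 0.0 [ 0.17  0.83 -0.59  1.57 -0.5   1.38  0.57] elbow [ 0.4  -0.11  0.62] wrist [0.71 0.07 0.33]
130 60 0.06 0.0 [ 0.14  1.02 -0.54  1.58 -0.45  1.24  0.68] elbow [ 0.47 -0.11  0.54] wrist [0.71 0.07 0.19]
130 70 0.2 0.0 [ 0.21  0.92 -0.64  1.56 -0.56  1.45  0.58] elbow [ 0.43 -0.14  0.58] wrist [0.73 0.06 0.29]
130 70 0.06 0.0 [ 0.18  1.11 -0.58  1.54 -0.49  1.34  0.7 ] elbow [ 0.48 -0.14  0.49] wrist [0.73 0.06 0.15]
```

```bash
python3 - <<'E'
from rot import *
Rc=Ro.from_rotvec([-3.1142,0.0005,0.4063]); p=np.array([0.6001,0.2047,0.0982])
c_t=Rc.inv().apply(np.array([.572,.2047,.035])-p); ax_t=Rc.inv().apply([1,0,0]); print('centre in tool',c_t,'axis(up end)',ax_t)
for T in(55,60,65):
    Rt=target(T,100); up=Rt.apply(ax_t); 
    dv=(Rt*Rc.inv()).as_rotvec(); print(T,'up',up.round(3),'lean',np.degrees(np.arccos(up[2])).round(1),'relrot',dv.round(3),np.linalg.norm(dv).round(3))
    lean=np.arccos(up[2]); zc=.014+25e-3*np.cos(lean)+21e-3*np.sin(lean)
    c=np.array([.563,.255,zc]); tcp=c-Rt.apply(c_t); print(' tcp at touch',tcp.round(4),'delta',(tcp-p).round(4))
    # lowest body corner
    for by in(-.0425,.0425):
        print('  body corner',(tcp+Rt.apply([-.0425,by,0])).round(3), 'tipcorner',(tcp+Rt.apply([-.011,by/2,.073])).round(3))
E
```

```text
centre in tool [-1.09443796e-02  7.25796631e-05  6.82939623e-02] axis(up end) [ 9.66526510e-01 -4.45118907e-04 -2.56566380e-01]
55 up [-0.06   0.339  0.939] lean 20.1 relrot [ 1.048 -0.881  1.501] 2.031
 tcp at touch [0.5716 0.2061 0.0928] delta [-0.0285  0.0014 -0.0054]
  body corner [0.534 0.175 0.058] tipcorner [0.541 0.255 0.042]
  body corner [0.618 0.189 0.058] tipcorner [0.583 0.262 0.042]
60 up [-0.046  0.257  0.965] lean 15.1 relrot [ 1.12  -0.942  1.464] 2.07
 tcp at touch [0.5722 0.2021 0.0872] delta [-0.0279 -0.0026 -0.011 ]
  body corner [0.534 0.174 0.05 ] tipcorner [0.541 0.255 0.041]
  body corner [0.618 0.189 0.05 ] tipcorner [0.583 0.263 0.041]
65 up [-0.031  0.173  0.984] lean 10.1 relrot [ 1.192 -1.002  1.425] 2.111
 tcp at touch [0.5729 0.1986 0.0811] delta [-0.0272 -0.0061 -0.0171]
  body corner [0.534 0.174 0.043] tipcorner [0.541 0.255 0.04 ]
  body corner [0.618 0.188 0.043] tipcorner [0.583 0.263 0.04 ]
```

```bash
python3 -m handwheel '[[[0,0,0.015,0,0,0,0.02],[0,0,0.025,0,0,0,0.02],[0,0,0.03,0,0,0,0.02],[0,0,0.03,0,0,0,0.02],[0,0,0.02,0,0,0,0.02],[0,0,0.0,0,0,0,0.02]]]';  python3 -m handwheel '[[[-0.003,0,0,0.0622,-0.0523,0.0813,0.02],[-0.003,0,0,0.0622,-0.0523,0.0813,0.02],[-0.003,0,0,0.0622,-0.0523,0.0813,0.02],[-0.003,0,0,0.0622,-0.0523,0.0813,0.02],[-0.003,0,0,0.0622,-0.0523,0.0813,0.02],[-0.003,0,0,0.0622,-0.0523,0.0813,0.02]]]'; python3 -c "
from h import *
st()"
```

```text
clock: 15.68
tcp_pos: [0.6013, 0.2052, 0.2228]
orientation: [-3.113, 0.0, 0.397]
contact_force: [0.3, 0.5, 0.3]
grip_width: 0.0404
clock: 16.18
tcp_pos: [0.5805, 0.2044, 0.2171]
orientation: [-2.735, -0.756, -0.09]
contact_force: [0.2, 0.1, -1.4]
grip_width: 0.0402
{'clock': 16.1833, 'tcp_pos': [0.5805, 0.2044, 0.2171], 'orientation': [-2.7353, -0.7559, -0.0896], 'contact_force': [0.1706, 0.1129, -1.3678], 'grip_width': 0.0402, 'joints': [0.0578, 0.511, -0.4971, 1.8039, -0.0828, 0.786, -1.3486]}
```

```bash
python3 -m handwheel '[[[-0.001,0,0,0.0622,-0.0523,0.0813,0.02],[-0.001,0,0,0.0622,-0.0523,0.0813,0.02],[-0.001,0,0,0.0622,-0.0523,0.0813,0.02],[-0.001,0,0,0.0622,-0.0523,0.0813,0.02],[-0.001,0,0,0.0622,-0.0523,0.0813,0.02],[-0.001,0,0,0.0622,-0.0523,0.0813,0.02]]]'; python3 -m handwheel '[[[-0.001,0,0,0.0622,-0.0523,0.0813,0.02],[-0.001,0,0,0.0622,-0.0523,0.0813,0.02],[-0.001,0,0,0.0622,-0.0523,0.0813,0.02],[-0.001,0,0,0.0622,-0.0523,0.0813,0.02],[0,0,0,0.0622,-0.0523,0.0813,0.02],[0,0,0,0.0622,-0.0523,0.0813,0.02],[0,0,0,0,0,0,0.02],[0,0,0,0,0,0,0.02]]]';python3 - <<'E'
from h import *
from rot import target
st(); o=r.get_obs()
print((target(60,100)*Ro.from_rotvec(o["orientation"]).inv()).as_rotvec().round(3))
im,d,W,o=grab('side'); save('s10',im)
im,d,W,o=grab('wrist'); save('w10',im)
E
```

```text
clock: 16.68
tcp_pos: [0.5748, 0.2037, 0.2171]
orientation: [-2.145, -1.32, -0.503]
contact_force: [-0.0, 0.6, -1.9]
grip_width: 0.0401
clock: 17.35
tcp_pos: [0.5714, 0.2036, 0.2155]
orientation: [-1.427, -1.688, -0.818]
contact_force: [0.8, -0.2, -0.5]
grip_width: 0.04
{'clock': 17.35, 'tcp_pos': [0.5714, 0.2036, 0.2155], 'orientation': [-1.4271, -1.6881, -0.8176], 'contact_force': [0.7764, -0.2015, -0.4534], 'grip_width': 0.04, 'joints': [0.72, 1.0472, -1.2275, 1.805, -0.1312, 0.762, 0.0568]}
[ 0.003 -0.003  0.005]
```

View pics/s10.png

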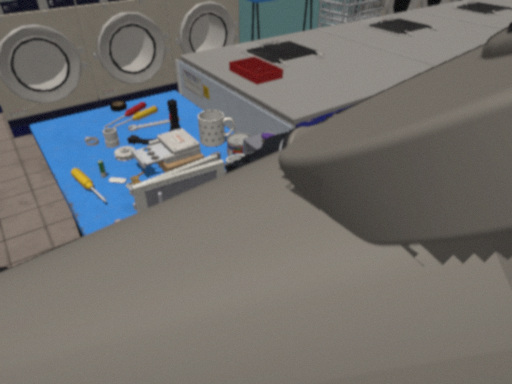

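View pics/w10.png

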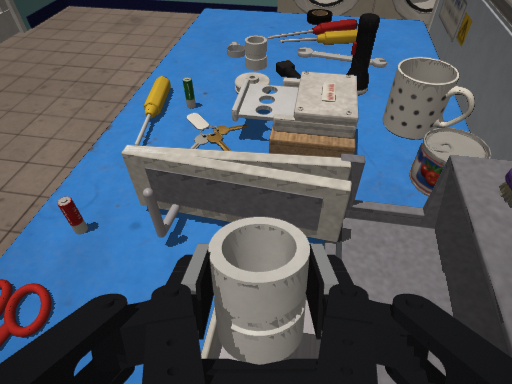

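```bash
python3 -m handwheel '[[[0,0,-0.02,0,0,0,0.02],[0,0,-0.02,0,0,0,0.02],[0,0,-0.02,0,0,0,0.02],[0,0,-0.02,0,0,0,0.02],[0,0,-0.02,0,0,0,0.02],[0,0,-0.01,0,0,0,0.02],[0,0,0,0,0,0,0.02]]]'; python3 - <<'E'
from h import *
st()
im,d,W,o=grab('top'); save('t11',im)
E
```

```text
clock: 18.03
tcp_pos: [0.5703, 0.2042, 0.105]
orientation: [-1.425, -1.693, -0.815]
contact_force: [-0.7, 0.4, 0.1]
grip_width: 0.0401
{'clock': 18.0333, 'tcp_pos': [0.5703, 0.2042, 0.105], 'orientation': [-1.4249, -1.6931, -0.815], 'contact_force': [-0.7294, 0.4303, 0.1079], 'grip_width': 0.0401, 'joints': [0.674, 1.1971, -1.1256, 1.8096, -0.0571, 0.6692, 0.1474]}
```

View pics/t11.png

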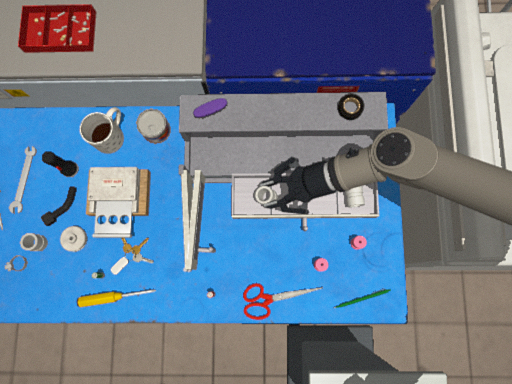

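Top view: the coupling (263,193) is over the tray's left part, the arm to the right, clear. Lower to touch.

```bash
python3 -m handwheel '[[[0,0,-0.01,0,0,0,0.02],[0,0,-0.006,0,0,0,0.02],[0,0,0,0,0,0,0.02]]]'; python3 -m handwheel '[[[0,0,-0.003,0,0,0,0.02],[0,0,0,0,0,0,0.02]]]';
```

```text
clock: 18.33
tcp_pos: [0.5709, 0.204, 0.0897]
orientation: [-1.424, -1.693, -0.818]
contact_force: [0.4, 0.5, -0.2]
grip_width: 0.0401
clock: 18.5
tcp_pos: [0.5713, 0.2044, 0.0879]
orientation: [-1.423, -1.692, -0.82]
contact_force: [-0.0, -1.4, 0.8]
grip_width: 0.0401
```

```bash
python3 -m handwheel '[[[0,0,-0.003,0,0,0,0.02],[0,0,0,0,0,0,0.02]]]'; python3 -m handwheel '[[[0,0,-0.003,0,0,0,0.02],[0,0,0,0,0,0,0.02]]]';
```

```text
clock: 18.67
tcp_pos: [0.5719, 0.2048, 0.0873]
orientation: [-1.421, -1.691, -0.822]
contact_force: [-1.2, -7.0, 14.1]
grip_width: 0.0399
clock: 18.83
tcp_pos: [0.573, 0.2051, 0.0867]
orientation: [-1.42, -1.69, -0.826]
contact_force: [-0.8, -11.7, 23.6]
grip_width: 0.0401
```

```bash
python3 -m handwheel '[[[0,0,0.005,0,0,0,0.02],[0,0,0,0,0,0,0.042],[0,0,0,0,0,0,0.046],[0,0,0,0,0,0,0.05],[0,0,0,0,0,0,0.06],[0,0,0,0,0,0,0.07],[0,0,0,0,0,0,0.075],[0,0,0,0,0,0,0.075]]]'; python3 - <<'E'
from h import *
st()
im,d,W,o=grab('wrist'); save('w12',im)
E
```

```text
clock: 19.5
tcp_pos: [0.5709, 0.2043, 0.0862]
orientation: [-1.423, -1.693, -0.819]
contact_force: [0.3, 0.5, 0.3]
grip_width: 0.0747
{'clock': 19.5, 'tcp_pos': [0.5709, 0.2043, 0.0862], 'orientation': [-1.4228, -1.6926, -0.8186], 'contact_force': [0.3425, 0.4748, 0.2731], 'grip_width': 0.0747, 'joints': [0.6679, 1.2268, -1.1108, 1.804, -0.0441, 0.6561, 0.1645]}
```

View pics/w12.png

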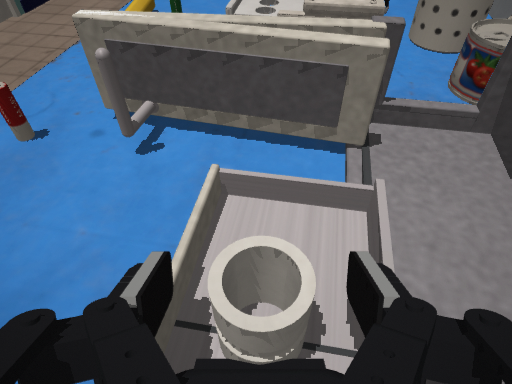

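```bash
python3 -m handwheel '[[[0.0038,-0.0213,0.0125,0,0,0,0.07],[0.0038,-0.0213,0.0125,0,0,0,0.07],[0.0038,-0.0213,0.0125,0,0,0,0.07],[0.0038,-0.0213,0.0125,0,0,0,0.07],[0,0,0.035,0,0,0,0.07],[0,0,0.04,0,0,0,0.07],[0,0,0.04,0,0,0,0.07],[0,0,0.02,0,0,0,0.07],[0,0,0,0,0,0,0.07]]]'; python3 - <<'E'
from h import *
from rot import target
st(); o=r.get_obs()
for T in(0,-15,-20):
  v=(target(T,90)*Ro.from_rotvec(o["orientation"]).inv()).as_rotvec(); print(T,v.round(3),np.linalg.norm(v))
im,d,W,o=grab('wrist'); save('w13',im)
E
```

```text
clock: 20.3
tcp_pos: [0.5873, 0.1202, 0.277]
orientation: [-1.421, -1.698, -0.825]
contact_force: [-0.5, 0.7, 0.8]
grip_width: 0.0701
{'clock': 20.3, 'tcp_pos': [0.5873, 0.1202, 0.277], 'orientation': [-1.4208, -1.6978, -0.8254], 'contact_force': [-0.5315, 0.7098, 0.812], 'grip_width': 0.0701, 'joints': [0.8499, 0.9832, -1.2655, 1.726, -0.1541, 0.9665, 0.0748]}
0 [-1.042 -0.084 -0.161] 1.0575247649489012
-15 [-1.303 -0.107 -0.152] 1.3161410789306267
-20 [-1.39  -0.114 -0.149] 1.4025771847653012
```

View pics/w13.png

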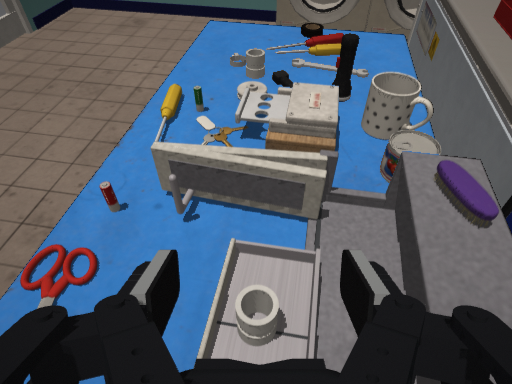

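```bash
python3 -m handwheel '[[[-0.002,0,0,-0.1086,-0.0089,-0.0127,0.06],[-0.002,0,0,-0.1086,-0.0089,-0.0127,0.06],[-0.002,0,0,-0.1086,-0.0089,-0.0127,0.06],[-0.002,0,0,-0.1086,-0.0089,-0.0127,0.06],[-0.002,0,0,-0.1086,-0.0089,-0.0127,0.06],[-0.002,0,0,-0.1086,-0.0089,-0.0127,0.06]]]'; python3 -m handwheel '[[[-0.002,0,-0.01,-0.1086,-0.0089,-0.0127,0.06],[-0.002,0,-0.01,-0.1086,-0.0089,-0.0127,0.06],[-0.002,0,-0.01,-0.1086,-0.0089,-0.0127,0.06],[-0.002,0,-0.01,-0.1086,-0.0089,-0.0127,0.06],[-0.002,0,-0.01,-0.1086,-0.0089,-0.0127,0.06],[-0.002,0.005,-0.01,-0.1086,-0.0089,-0.0127,0.06],[0,0,0,0,0,0,0.06],[0,0,0,0,0,0,0.06]]]'; python3 - <<'E'
from meas import *
from rot import target
st()
im,d,W,o=grab('wrist'); save('w14',im); np.save('w14.npy',W)
print((target(-15,90)*Ro.from_rotvec(o["orientation"]).inv()).as_rotvec().round(3))
blobs(W)
for k in r.masks_of("spool_1_mid","wrist"):
    w=W[k["pixels"]]; w=w[~np.isnan(w[:,0])];print(round(k["p"],2),np.round(k["at"]),np.median(w,0).round(4),np.percentile(w,[3,97],axis=0).round(4).tolist(), cv2.minAreaRect(w[:,:2].astype(np.float32)))
E
```

```text
clock: 20.85
tcp_pos: [0.574, 0.118, 0.2706]
orientation: [-1.916, -2.065, -0.34]
contact_force: [0.1, 0.6, -0.5]
grip_width: 0.0598
clock: 21.52
tcp_pos: [0.5611, 0.1258, 0.2099]
orientation: [2.086, 2.084, -0.278]
contact_force: [0.1, -0.1, 0.6]
grip_width: 0.0598
{'clock': 21.5167, 'tcp_pos': [0.5611, 0.1258, 0.2099], 'orientation': [2.0864, 2.084, -0.2784], 'contact_force': [0.1448, -0.1152, 0.5668], 'grip_width': 0.0598, 'joints': [0.05, 0.5414, -0.6424, 1.8119, 0.6007, 1.1159, -0.8778]}
[-0.002 -0.005  0.002]
px [201. 128.] n 2176 min [0.5191 0.0077 0.0227] max [0.5221 0.2045 0.0377] med [0.5215 0.1343 0.0354] rect [array([0.5206, 0.1034]), array([0.0033, 0.2065]), np.float64(0.0276)]
px [282. 218.] n 5076 min [0.543  0.0313 0.0253] max [0.6076 0.1069 0.0547] med [0.5792 0.0597 0.0427] rect [array([0.5763, 0.0666]), array([0.0732, 0.0782]), np.float64(5.9006)]
0.94 [135. 236.] [0.4565 0.0413 0.0337] [[0.4403, 0.0225, 0.0009], [0.4667, 0.0488, 0.0415]] ((0.44076818227767944, 0.01726703718304634), (0.07373049855232239, 0.03526776283979416), 61.15266418457031)
0.87 [ 36. 128.] [0.4066 0.1299 0.0376] [[0.3895, 0.1141, 0.0001], [0.4143, 0.1402, 0.0415]] ((0.3840480446815491, 0.1182294487953186), (0.06734997034072876, 0.0339699424803257), 31.794876098632812)
0.69 [316. 179.] [0.6016 0.0917 0.0381] [[0.5902, 0.067, 0.0188], [0.6152, 0.1073, 0.0425]] ((0.6039232015609741, 0.07734332233667374), (0.031084543094038963, 0.06141610071063042), 1.0181384086608887)
```

View pics/w14.png

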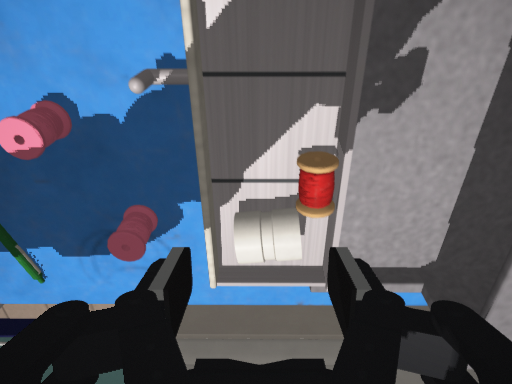

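```bash
python3 - <<'E'
from meas import *
from rot import target,base
o=r.get_obs(); Rc=Ro.from_rotvec(o["orientation"])
Rg=Ro.from_rotvec([0,np.radians(20),0])*base
v=(Rg*Rc.inv()).as_rotvec(); print(v.round(3),np.linalg.norm(v).round(3))
z=Rg.as_matrix()[:,2]; g=np.array([.568,.0455,.044]); print('pre',(g-.134*z).round(4),'grasp tcp',(g-.054*z).round(4))
im,d,W,o=grab('top'); save('t15',im); blobs(W,.03,y1=.4)
E
```

```text
[-0.072  0.068 -1.561] 1.564
pre [0.6138 0.0455 0.1699] grasp tcp [0.5865 0.0455 0.0947]
px [270. 195.] n 178 min [0.5432 0.229  0.0322] max [0.583  0.2695 0.0663] med [0.5637 0.2493 0.0618] rect [array([0.5628, 0.2496]), array([0.0408, 0.0406]), np.float64(45.1344)]
```

View pics/t15.png

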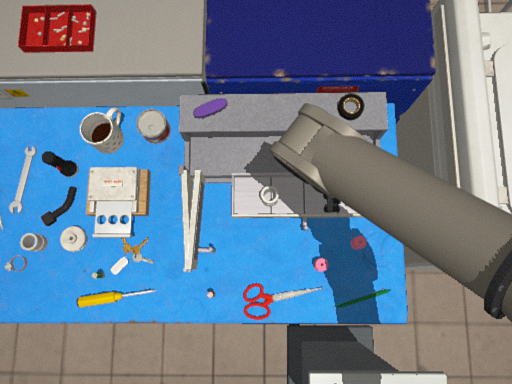

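```bash
python3 -m handwheel '[[[0.004,-0.006,0,-0.0051,0.0049,-0.1115,0.07],[0.004,-0.006,0,-0.0051,0.0049,-0.1115,0.07],[0.004,-0.006,0,-0.0051,0.0049,-0.1115,0.07],[0.004,-0.006,0,-0.0051,0.0049,-0.1115,0.07],[0.004,-0.006,0,-0.0051,0.0049,-0.1115,0.07],[0.004,-0.006,0,-0.0051,0.0049,-0.1115,0.07],[0.004,-0.006,0,-0.0051,0.0049,-0.1115,0.07]]]'; python3 -m handwheel '[[[0.004,-0.006,0,-0.0051,0.0049,-0.1115,0.07],[0.004,-0.006,0,-0.0051,0.0049,-0.1115,0.07],[0.004,-0.006,-0.004,-0.0051,0.0049,-0.1115,0.07],[0.004,-0.006,-0.004,-0.0051,0.0049,-0.1115,0.07],[0.004,-0.006,-0.004,-0.0051,0.0049,-0.1115,0.07],[0.003,-0.004,-0.004,-0.0051,0.0049,-0.1115,0.07],[0.003,-0.004,-0.004,-0.0051,0.0049,-0.1115,0.07],[0,0,0,0,0,0,0.07],[0,0,0,0,0,0,0.07]]]'; python3 - <<'E'
from meas import *
from rot import base
st()
im,d,W,o=grab('wrist'); save('w16',im)
Rc=Ro.from_rotvec(o["orientation"]);R=Rc.as_matrix()
print(((Ro.from_rotvec([0,np.radians(20),0])*base)*Rc.inv()).as_rotvec().round(3)); print("grasp",(np.array(o["tcp_pos"])+.054*R[:,2]).round(4))
blobs(W,.046)
k=(W[...,2]>.046)&(W[...,2]<.07)&(W[...,0]>.52)&(W[...,0]<.609)&(W[...,1]<.1)
P=W[k]
for x in np.arange(.545,.6,.01):
    q=P[abs(P[:,0]-x)<.005]
    if len(q): print(x.round(3),np.percentile(q[:,1],[2,50,98]).round(4))
E
```

```text
clock: 22.25
tcp_pos: [0.5911, 0.0792, 0.2119]
orientation: [2.789, 1.14, -0.44]
contact_force: [0.8, 0.7, 0.1]
grip_width: 0.0702
clock: 23.0
tcp_pos: [0.6166, 0.0412, 0.1915]
orientation: [-3.093, -0.0, 0.547]
contact_force: [0.0, -0.6, 0.5]
grip_width: 0.0702
{'clock': 23.0, 'tcp_pos': [0.6166, 0.0412, 0.1915], 'orientation': [-3.0933, -0.0004, 0.5473], 'contact_force': [0.0069, -0.6093, 0.4879], 'grip_width': 0.0702, 'joints': [0.0828, 0.6749, -0.3445, 1.5574, 0.1405, 1.2882, -1.8609]}
[-0.    -0.001 -0.   ]
grasp [0.5981 0.0412 0.1408]
px [258. 204.] n 3048 min [0.5436 0.0255 0.0465] max [0.5928 0.0579 0.0549] med [0.5714 0.0411 0.0521] rect [array([0.5674, 0.0415]), array([0.0514, 0.0342]), np.float64(5.9318)]
0.545 [0.0239 0.0398 0.0547]
0.555 [0.0244 0.0398 0.0558]
0.565 [0.0257 0.0398 0.0554]
0.575 [0.0267 0.0421 0.0583]
0.585 [0.0271 0.0429 0.0593]
0.595 [0.0279 0.0411 0.058 ]
```

View pics/w16.png

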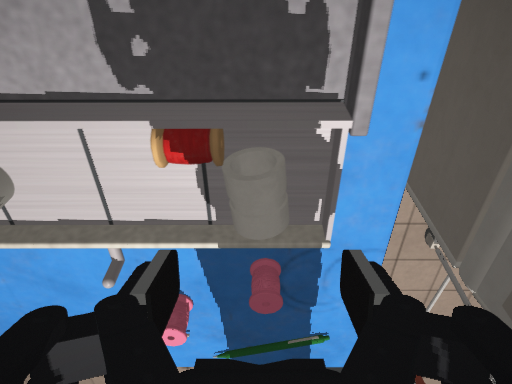

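```bash
python3 -m handwheel '[[[-0.003,0.002,-0.015,0,0,0.05,0.056],[-0.006,0,-0.02,0,0,0.05,0.056],[-0.007,0,-0.02,0,0,0,0.056],[-0.007,0,-0.02,0,0,0,0.056],[-0.006,0,-0.015,0,0,0,0.056],[-0.002,0,-0.007,0,0,0,0.056],[0,0,0,0,0,0,0.056],[0,0,0,0,0,0,0.056]]]'; python3 - <<'E'
from meas import *
st()
im,d,W,o=grab('wrist'); save('w17',im)
R=Ro.from_rotvec(o["orientation"]).as_matrix();print("grasp",(np.array(o["tcp_pos"])+.054*R[:,2]).round(4))
E
```

```text
clock: 23.72
tcp_pos: [0.5857, 0.0464, 0.0951]
orientation: [3.072, 0.158, -0.543]
contact_force: [-0.5, 0.6, -0.4]
grip_width: 0.0558
{'clock': 23.7167, 'tcp_pos': [0.5857, 0.0464, 0.0951], 'orientation': [3.0724, 0.1584, -0.5433], 'contact_force': [-0.4727, 0.5704, -0.408], 'grip_width': 0.0558, 'joints': [0.0654, 0.7571, -0.3462, 1.6753, 0.2135, 1.1043, -1.8318]}
grasp [0.5673 0.0445 0.0444]
```

View pics/w17.png

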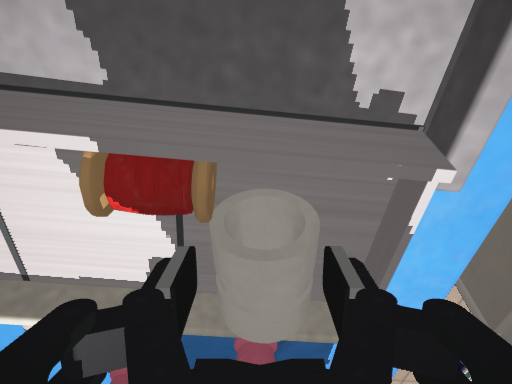

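```bash
python3 -m handwheel '[[[0,-0.002,0,0,0,0,0.05],[0,0,0,0,0,0,0.02],[0,0,0,0,0,0,0.02],[0,0,0,0,0,0,0.02],[0,0,0,0,0,0,0.02]]]' 40; python3 - <<'E'
from rot import *
from h import *
st(); o=r.get_obs()
Rc=Ro.from_rotvec(o["orientation"]); p=np.array(o["tcp_pos"])
c_t=Rc.inv().apply(np.array([.5675,.0425,.035])-p); ax_t=Rc.inv().apply([np.cos(.1),np.sin(.1),0]); print('centre in tool',c_t,'axis(up end)',ax_t)
for az in (100,):
  for T in(50,55,60):
    Rt=target(T,az); up=Rt.apply(ax_t); lean=np.arccos(up[2])
    dv=(Rt*Rc.inv()).as_rotvec(); print(T,'up',up.round(3),'lean',np.degrees(lean).round(1),'relrot',dv.round(3),np.linalg.norm(dv).round(3))
    zc=.014+25e-3*np.cos(lean)+21e-3*np.sin(lean)
    c=np.array([.563,.190,zc]); tcp=c-Rt.apply(c_t); print(' tcp at touch',tcp.round(4),'delta',(tcp-p).round(4))
    for by in(-.0425,.0425):
        print('  body corner',(tcp+Rt.apply([-.0425,by,0])).round(3), 'tipcorner',(tcp+Rt.apply([-.011,by/2,.073])).round(3))
im,d,W,o=grab('wrist'); save('w18',im)
E
```

```text
clock: 24.18
tcp_pos: [0.5862, 0.0439, 0.0958]
orientation: [3.072, 0.156, -0.541]
contact_force: [1.1, -1.6, 6.0]
grip_width: 0.0401
{'clock': 24.1833, 'tcp_pos': [0.5862, 0.0439, 0.0958], 'orientation': [3.072, 0.1557, -0.5412], 'contact_force': [1.1095, -1.6189, 6.0286], 'grip_width': 0.0401, 'joints': [0.0679, 0.7558, -0.3447, 1.6751, 0.2143, 1.1044, -1.8302]}
centre in tool [ 0.00312032 -0.00054645  0.063534  ] axis(up end) [ 0.9397882   0.00145744 -0.34175431]
50 up [-0.058  0.337  0.94 ] lean 20.0 relrot [ 1.08  -0.815  1.416] 1.959
 tcp at touch [0.5723 0.1402 0.0831] delta [-0.0139  0.0963 -0.0126]
  body corner [0.535 0.106 0.051] tipcorner [0.543 0.185 0.028]
  body corner [0.619 0.121 0.051] tipcorner [0.585 0.192 0.028]
55 up [-0.044  0.255  0.966] lean 15.0 relrot [ 1.155 -0.872  1.382] 2.001
 tcp at touch [0.5729 0.1371 0.0775] delta [-0.0133  0.0932 -0.0183]
  body corner [0.535 0.106 0.043] tipcorner [0.543 0.186 0.027]
  body corner [0.619 0.12  0.043] tipcorner [0.585 0.193 0.027]
60 up [-0.029  0.172  0.985] lean 10.0 relrot [ 1.229 -0.928  1.345] 2.045
 tcp at touch [0.5734 0.1344 0.0713] delta [-0.0129  0.0905 -0.0244]
  body corner [0.535 0.106 0.035] tipcorner [0.542 0.188 0.025]
  body corner [0.619 0.121 0.035] tipcorner [0.584 0.195 0.025]
```

View pics/w18.png

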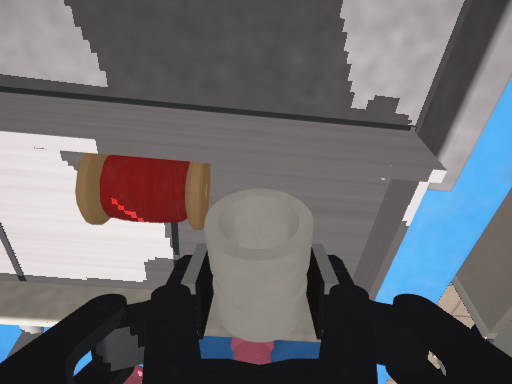

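```bash
python3 -m handwheel '[[[0,0,0.015,0,0,0,0.02],[0,0,0.025,0,0,0,0.02],[0,0,0.03,0,0,0,0.02],[0,0,0.03,0,0,0,0.02],[0,0,0.02,0,0,0,0.02],[-0.001,0.005,0.0,0.0653,-0.0493,0.0825,0.02],[-0.001,0.005,0.0,0.0653,-0.0493,0.0825,0.02],[-0.001,0.005,0.0,0.0653,-0.0493,0.0825,0.02],[-0.001,0.005,0.0,0.0653,-0.0493,0.0825,0.02],[-0.001,0.005,0.0,0.0653,-0.0493,0.0825,0.02]]]';  python3 -m handwheel '[[[-0.001,0.006,0.0,0.0653,-0.0493,0.0825,0.02],[-0.001,0.006,0.0,0.0653,-0.0493,0.0825,0.02],[-0.001,0.006,0.0,0.0653,-0.0493,0.0825,0.02],[-0.001,0.006,0.0,0.0653,-0.0493,0.0825,0.02],[-0.001,0.006,0.0,0.0653,-0.0493,0.0825,0.02],[-0.001,0.006,0.0,0.0653,-0.0493,0.0825,0.02],[-0.001,0.006,0.0,0.0653,-0.0493,0.0825,0.02]]]'; python3 -m handwheel '[[[-0.001,0.006,0.0,0.0653,-0.0493,0.0825,0.02],[-0.001,0.006,0.0,0.0653,-0.0493,0.0825,0.02],[0,0.006,0.0,0.0653,-0.0493,0.0825,0.02],[0,0.006,0.0,0.0653,-0.0493,0.0825,0.02],[0,0.006,0.0,0.0653,-0.0493,0.0825,0.02],[0,0,0,0,0,0,0.02],[0,0,0,0,0,0,0.02]]]';python3 - <<'E'
from h import *
from rot import target
st(); o=r.get_obs()
print((target(52,100)*Ro.from_rotvec(o["orientation"]).inv()).as_rotvec().round(3))
im,d,W,o=grab('wrist'); save('w19',im)
E
```

```text
clock: 25.07
tcp_pos: [0.5802, 0.0696, 0.2159]
orientation: [-2.806, -0.816, 0.104]
contact_force: [-0.5, 0.8, -0.4]
grip_width: 0.0403
clock: 25.65
tcp_pos: [0.5732, 0.1109, 0.2157]
orientation: [-2.119, -1.491, -0.429]
contact_force: [0.3, -0.1, -1.9]
grip_width: 0.0404
clock: 26.23
tcp_pos: [0.5715, 0.1405, 0.2141]
orientation: [-1.511, -1.794, -0.732]
contact_force: [-0.2, 0.3, 0.2]
grip_width: 0.0403
{'clock': 26.2333, 'tcp_pos': [0.5715, 0.1405, 0.2141], 'orientation': [-1.5108, -1.7937, -0.732], 'contact_force': [-0.2358, 0.3475, 0.1522], 'grip_width': 0.0403, 'joints': [0.7882, 0.9811, -1.2147, 1.7979, -0.017, 0.8489, -0.0041]}
[ 0.002 -0.003  0.002]
```

View pics/w19.png

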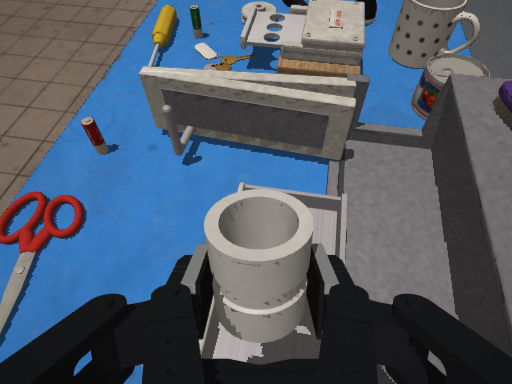

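```bash
python3 -m handwheel '[[[0,0,-0.02,0,0,0,0.02],[0,0,-0.02,0,0,0,0.02],[0,0,-0.02,0,0,0,0.02],[0,0,-0.02,0,0,0,0.02],[0,0,-0.02,0,0,0,0.02],[0,0,-0.015,0,0,0,0.02],[0,0,-0.008,0,0,0,0.02],[0,0,0,0,0,0,0.02]]]'; python3 -m handwheel '[[[0,0,-0.005,0,0,0,0.02],[0,0,0,0,0,0,0.02]]]'; python3 -m handwheel '[[[0,0,-0.004,0,0,0,0.02],[0,0,0,0,0,0,0.02]]]'; python3 -m handwheel '[[[0,0,-0.003,0,0,0,0.02],[0,0,0,0,0,0,0.02]]]'
```

```text
clock: 26.95
tcp_pos: [0.5709, 0.1408, 0.0904]
orientation: [-1.509, -1.797, -0.731]
contact_force: [0.6, -0.6, -0.4]
grip_width: 0.0403
clock: 27.12
tcp_pos: [0.5716, 0.1411, 0.0869]
orientation: [-1.508, -1.798, -0.734]
contact_force: [-0.3, 0.1, -0.6]
grip_width: 0.0406
clock: 27.28
tcp_pos: [0.5714, 0.141, 0.0825]
orientation: [-1.508, -1.798, -0.734]
contact_force: [-0.2, -0.2, -0.5]
grip_width: 0.0405
clock: 27.45
tcp_pos: [0.5719, 0.1412, 0.081]
orientation: [-1.507, -1.796, -0.735]
contact_force: [-1.4, -4.9, 8.3]
grip_width: 0.0401
```

```bash
python3 -m handwheel '[[[0,0,0.001,0,0,0,0.04],[0,0,0,0,0,0,0.043],[0,0,0,0,0,0,0.046],[0,0,0,0,0,0,0.05],[0,0,0,0,0,0,0.06],[0,0,0,0,0,0,0.07],[0,0,0,0,0,0,0.07]]]'; python3 - <<'E'
from h import *
im,d,W,o=grab('wrist'); save('w20',im)
E
```

```text
clock: 28.03
tcp_pos: [0.5712, 0.1411, 0.0803]
orientation: [-1.507, -1.797, -0.733]
contact_force: [-0.1, 1.2, -0.1]
grip_width: 0.0701
```

View pics/w20.png

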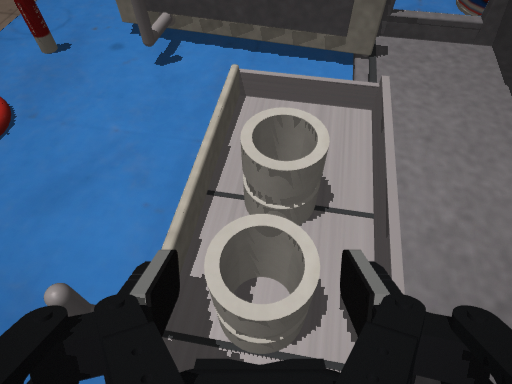

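```bash
python3 -m handwheel '[[[0.0034,-0.0194,0.0154,0,0,0,0.07],[0.0034,-0.0194,0.0154,0,0,0,0.07],[0.0034,-0.0194,0.0154,0,0,0,0.07],[0.0034,-0.0194,0.0154,0,0,0,0.07],[0,0,0.035,0,0,0,0.07],[0,0,0.035,0,0,0,0.07],[0,0,0.02,0,0,0,0.07],[0,0,0,0,0,0,0.07]]]'; python3 - <<'E'
from h import *
from rot import base
st(); o=r.get_obs()
v=(base*Ro.from_rotvec(o["orientation"]).inv()).as_rotvec(); print(v.round(3),np.linalg.norm(v),(v/17).round(4))
E
```

```text
clock: 28.75
tcp_pos: [0.5862, 0.0645, 0.2371]
orientation: [-1.506, -1.802, -0.739]
contact_force: [0.8, -0.4, -0.5]
grip_width: 0.0701
{'clock': 28.75, 'tcp_pos': [0.5862, 0.0645, 0.2371], 'orientation': [-1.5063, -1.8019, -0.7395], 'contact_force': [0.8114, -0.4037, -0.5257], 'grip_width': 0.0701, 'joints': [0.8877, 0.9726, -1.2209, 1.7258, -0.0182, 0.9985, 0.0571]}
[-0.78   0.663 -1.615] 1.9119301766418517 [-0.0459  0.039  -0.095 ]
```

```bash
python3 -m handwheel '[[[0,0.001,0,-0.0459,0.039,-0.095,0.07],[0,0.001,0,-0.0459,0.039,-0.095,0.07],[0,0.001,0,-0.0459,0.039,-0.095,0.07],[0,0.001,0,-0.0459,0.039,-0.095,0.07],[0,0.001,0,-0.0459,0.039,-0.095,0.07],[0,0.001,0,-0.0459,0.039,-0.095,0.07],[0,0.001,0,-0.0459,0.039,-0.095,0.07],[0,0.001,0,-0.0459,0.039,-0.095,0.07],[0,0.001,0,-0.0459,0.039,-0.095,0.07]]]'; python3 -m handwheel '[[[0,0.001,0,-0.0459,0.039,-0.095,0.07],[0,0.001,0,-0.0459,0.039,-0.095,0.07],[0,0.001,0,-0.0459,0.039,-0.095,0.07],[0,0.001,0,-0.0459,0.039,-0.095,0.07],[0,0.001,0,-0.0459,0.039,-0.095,0.07],[0,0.001,0,-0.0459,0.039,-0.095,0.07],[0,0.001,0,-0.0459,0.039,-0.095,0.07],[0,0.001,0,-0.0459,0.039,-0.095,0.07],[0,0,0,0,0,0,0.07],[0,0,0,0,0,0,0.07]]]'; python3 - <<'E'
from meas import *
st()
im,d,W,o=grab('wrist'); save('w21',im)
blobs(W,x1=.625)
for k in r.masks_of("spool_1_mid","wrist"):
    w=W[k["pixels"]]; w=w[~np.isnan(w[:,0])];w=w[w[:,2]>.024]; print(round(k["p"],2),np.round(k["at"]),np.median(w,0).round(4),np.percentile(w,[3,97],axis=0).round(4).tolist(), cv2.minAreaRect(w[:,:2].astype(np.float32)))
E
```

```text
clock: 29.5
tcp_pos: [0.5841, 0.0722, 0.2315]
orientation: [-2.552, -1.027, -0.421]
contact_force: [0.5, 0.4, -0.6]
grip_width: 0.0701
clock: 30.33
tcp_pos: [0.5846, 0.0816, 0.2313]
orientation: [-3.137, 0.0, -0.0]
contact_force: [0.4, 0.4, 0.1]
grip_width: 0.07
{'clock': 30.3333, 'tcp_pos': [0.5846, 0.0816, 0.2313], 'orientation': [-3.137, 0.0, -0.0001], 'contact_force': [0.353, 0.3617, 0.0871], 'grip_width': 0.07, 'joints': [0.0066, 0.4373, -0.3216, 1.8158, 0.1643, 0.9136, -1.9581]}
px [184. 145.] n 3316 min [0.6189 0.0057 0.0266] max [0.6239 0.2737 0.04  ] med [0.622  0.139  0.0384] rect [array([0.6214, 0.1434]), array([0.0052, 0.2863]), np.float64(0.0863)]
px [254. 171.] n 1806 min [0.5881 0.0656 0.029 ] max [0.6138 0.1057 0.043 ] med [0.6026 0.0857 0.0389] rect [array([0.6002, 0.0857]), array([0.0301, 0.042 ]), np.float64(1.6958)]
px [ 46. 220.] n 4004 min [0.5467 0.2272 0.0239] max [0.585  0.2659 0.0635] med [0.5654 0.2454 0.0525] rect [array([0.5646, 0.2477]), array([0.0418, 0.0428]), np.float64(21.3279)]
px [129. 220.] n 3266 min [0.5466 0.1619 0.0238] max [0.5856 0.2011 0.06
[... 371 characters left out ...]
216 0.0818 0.0323] rect [array([0.521 , 0.0816]), array([0.0039, 0.1433]), np.float64(0.0183)]
0.74 [218. 353.] [0.5951 0.0904 0.2303] [[0.5945, 0.0889, 0.2296], [0.5954, 0.0919, 0.2306]] ((0.5949265956878662, 0.09040749818086624), (0.0009006104082800448, 0.003259834833443165), 1.5730247497558594)
0.64 [313. 325.] [0.4574 0.0349 0.0402] [[0.4418, 0.0223, 0.0253], [0.467, 0.047, 0.0416]] ((0.4536266326904297, 0.03453103452920914), (0.02956894226372242, 0.027521856129169464), 3.0930864810943604)
0.58 [256. 170.] [0.6025 0.0857 0.0389] [[0.5889, 0.0662, 0.0304], [0.6132, 0.1054, 0.0427]] ((0.6002129316329956, 0.08582262694835663), (0.029992619529366493, 0.04161922633647919), 1.6009176969528198)
```

View pics/w21.png

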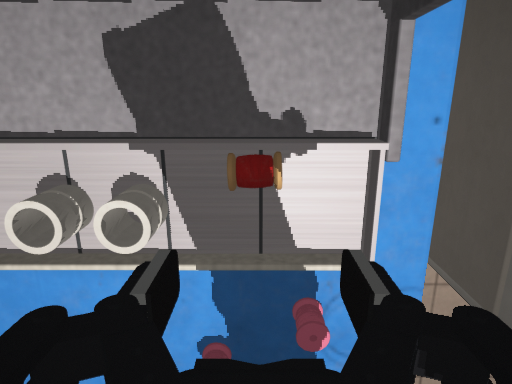

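```bash
python3 -m handwheel '[[[0.0134,0.0041,-0.01,0,0,0,0.058],[0,0,-0.02,0,0,0,0.058],[0,0,-0.03,0,0,0,0.058],[0,0,-0.03,0,0,0,0.058],[0,0,-0.025,0,0,0,0.058],[0,0,-0.015,0,0,0,0.058],[0,0,-0.008,0,0,0,0.058],[0,0,0,0,0,0,0.058],[0,0,0,0,0,0,0.058]]]'; python3 - <<'E'
from meas import *
st()
im,d,W,o=grab('wrist'); save('w22',im)
E
```

```text
clock: 31.18
tcp_pos: [0.5984, 0.084, 0.0944]
orientation: [-3.137, 0.009, -0.001]
contact_force: [0.3, 0.2, -0.1]
grip_width: 0.0579
{'clock': 31.1833, 'tcp_pos': [0.5984, 0.084, 0.0944], 'orientation': [-3.1373, 0.0088, -0.0009], 'contact_force': [0.2823, 0.2094, -0.1006], 'grip_width': 0.0579, 'joints': [-0.0387, 0.6398, -0.2698, 1.8573, 0.2507, 0.6758, -2.0302]}
```

View pics/w22.png

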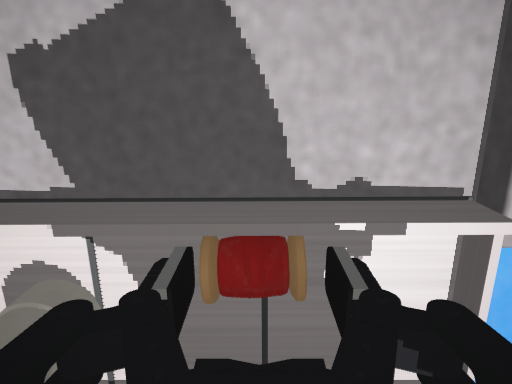

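```bash
python3 -m handwheel '[[[0,0.001,-0.005,0,0,0,0.058],[0,0,0,0,0,0,0.03],[0,0,0,0,0,0,0.03],[0,0,0,0,0,0,0.03],[0,0,0,0,0,0,0.03],[0,0,0,0,0,0,0.03]]]' 30; python3 -m handwheel '[[[0,0,0.015,0,0,0,0.03],[-0.005,0,0.025,0,0,0,0.03],[-0.01,0,0.03,0,0,0,0.03],[-0.01,0,0.02,0,0,0,0.03],[-0.006,0,0.0,0,0,0,0.03],[0,0,0,0,0,0,0.03]]]'; python3 - <<'E'
from meas import *
st()
im,d,W,o=grab('wrist'); save('w23',im)
E
```

```text
clock: 31.73
tcp_pos: [0.5986, 0.0858, 0.0897]
orientation: [-3.138, 0.008, -0.002]
contact_force: [-1.9, -0.1, 6.6]
grip_width: 0.0415
clock: 32.23
tcp_pos: [0.5666, 0.0857, 0.1799]
orientation: [-3.138, 0.008, -0.002]
contact_force: [-1.2, 0.6, -0.8]
grip_width: 0.0416
{'clock': 32.2333, 'tcp_pos': [0.5666, 0.0857, 0.1799], 'orientation': [-3.1378, 0.0077, -0.0024], 'contact_force': [-1.1835, 0.5779, -0.7636], 'grip_width': 0.0416, 'joints': [-0.0127, 0.4779, -0.3136, 1.8943, 0.1953, 0.7965, -2.0059]}
```

View pics/w23.png

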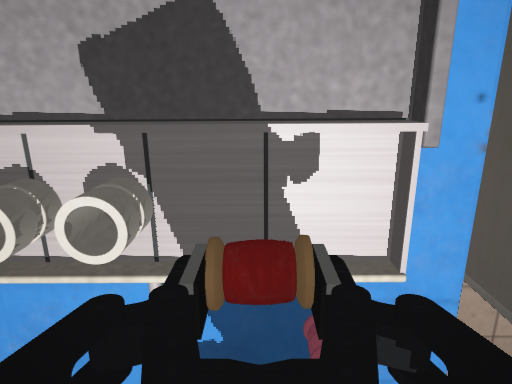

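```bash
python3 -m handwheel '[[[0,0,0,0,0,0.1208,0.03],[0,0,0,0,0,0.1208,0.03],[0,0,0,0,0,0.1208,0.03],[0,0,0,0,0,0.1208,0.03],[0,0,0,0,0,0.1208,0.03],[0,0,0,0,0,0.1208,0.03],[0,0,0,0,0,0.1208,0.03]]]'; python3 -m handwheel '[[[0,0,0,0,0,0.1208,0.03],[0,0,0,0,0,0.1208,0.03],[0,0,0,0,0,0.1208,0.03],[0,0,0,0,0,0.1208,0.03],[0,0,0,0,0,0.1208,0.03],[0,0,0,0,0,0.1208,0.03],[0,0,-0.03,0,0,0,0.03],[0,0,-0.03,0,0,0,0.03],[0,0,-0.02,0,0,0,0.03],[0,0,0,0,0,0,0.03]]]'; python3 - <<'E'
from meas import *
st()
im,d,W,o=grab('wrist'); save('w24',im)
E
```

```text
clock: 32.87
tcp_pos: [0.567, 0.0853, 0.1773]
orientation: [-2.861, -1.288, 0.006]
contact_force: [0.4, 0.3, -1.1]
grip_width: 0.0419
clock: 33.7
tcp_pos: [0.5642, 0.0844, 0.0936]
orientation: [-2.222, -2.209, 0.016]
contact_force: [-0.4, -1.5, -0.8]
grip_width: 0.0415
{'clock': 33.7, 'tcp_pos': [0.5642, 0.0844, 0.0936], 'orientation': [-2.2217, -2.2089, 0.0155], 'contact_force': [-0.3656, -1.521, -0.7643], 'grip_width': 0.0415, 'joints': [0.2, 0.6711, -0.6028, 1.9137, 0.5456, 0.7396, -0.7265]}
```

View pics/w24.png

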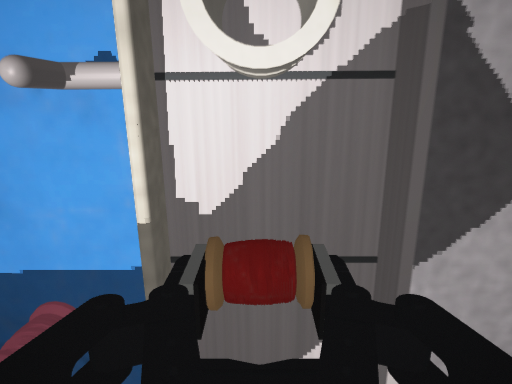

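```bash
python3 -m handwheel '[[[0,0,-0.003,0,0,0,0.03],[0,0,-0.001,0,0,0,0.03],[0,0,0,0,0,0,0.03]]]'; python3 -m handwheel '[[[0,0,-0.001,0,0,0,0.042],[0,0,0,0,0,0,0.044],[0,0,0,0,0,0,0.046],[0,0,0,0,0,0,0.05],[0,0,0,0,0,0,0.054],[0,0,0,0,0,0,0.054],[0,0,0.005,0,0,0,0.054],[0,0,0.02,0,0,0,0.054],[0,0,0.03,0,0,0,0.054],[0,0,0.03,0,0,0,0.054]]]';  python3 - <<'E'
from meas import *
from rot import base
st()
im,d,W,o=grab('wrist'); save('w25',im)
Rg=Ro.from_rotvec([0,np.radians(25),0])*base
v=(Rg*Ro.from_rotvec(o["orientation"]).inv()).as_rotvec(); print(v.round(3),np.linalg.norm(v),(v/14).round(4))
blobs(W,.02)
E
```

```text
clock: 34.0
tcp_pos: [0.5679, 0.0858, 0.0959]
orientation: [-2.226, -2.213, 0.002]
contact_force: [-0.3, 0.2, -0.9]
grip_width: 0.0414
clock: 34.83
tcp_pos: [0.5666, 0.0856, 0.1797]
orientation: [-2.224, -2.212, 0.006]
contact_force: [1.2, 0.7, 0.6]
grip_width: 0.0538
{'clock': 34.8333, 'tcp_pos': [0.5666, 0.0856, 0.1797], 'orientation': [-2.2242, -2.2124, 0.0063], 'contact_force': [1.1765, 0.7264, 0.647], 'grip_width': 0.0538, 'joints': [0.2617, 0.5544, -0.6822, 1.871, 0.4427, 0.8786, -0.6439]}
[-0.346  0.338 -1.537] 1.6113770380645736 [-0.0247  0.0242 -0.1098]
px [185. 119.] n 2541 min [0.5191 0.0634 0.0207] max [0.5221 0.2064 0.0377] med [0.5216 0.1446 0.0348] rect [array([0.5206, 0.1321]), array([0.0033, 0.1582]), np.float64(0.0528)]
px [255.  37.] n 4033 min [0.5457 0.1629 0.0234] max [0.5842 0.2001 0.064 ] med [0.5644 0.1889 0.0621] rect [array([0.5648, 0.1815]), array([0.0392, 0.0418]), np.float64(89.4374)]
px [262. 207.] n 2606 min [0.5481 0.0748 0.028 ] max [0.5882 0.0996 0.0429] med [0.5681 0.0895 0.039 ] rect [array([0.5683, 0.0863]), array([0.0421, 0.0289]), np.float64(1.4132)]
px [198. 307.] n 227 min [0.5193 0.0006 0.0205] max [0.5223 0.0242 0.0375] med [0.5219 0.0105 0.0341] rect [array([0.5207, 0.0134]), array([0.0033, 0.0268]), np.float64(0.0386)]
```

View pics/w25.png

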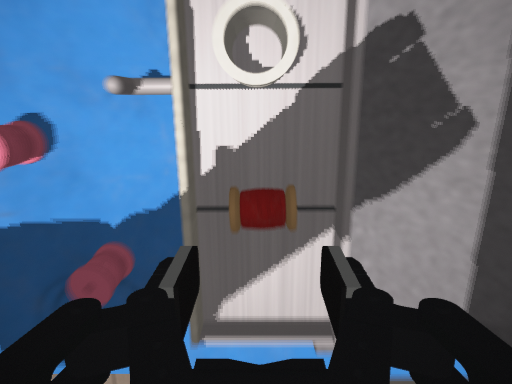

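```bash
python3 - <<'E'
from h import *
from rot import base
o=r.get_obs()
Rg=Ro.from_rotvec([0,np.radians(20),0])*base
v=(Rg*Ro.from_rotvec(o["orientation"]).inv()).as_rotvec(); print(v.round(3),np.linalg.norm(v),(v/14).round(4))
z=Rg.as_matrix()[:,2]; g=np.array([.572,.0863,.039]); print((g-.134*z).round(4),(g-.054*z).round(4))
E
```

```text
[-0.272  0.278 -1.548] 1.5966158468381113 [-0.0194  0.0199 -0.1106]
[0.6178 0.0863 0.1649] [0.5905 0.0863 0.0897]
```

```bash
python3 -m handwheel '[[[0.0036,0,0,-0.0194,0.0199,-0.1106,0.06],[0.0036,0,0,-0.0194,0.0199,-0.1106,0.06],[0.0036,0,0,-0.0194,0.0199,-0.1106,0.06],[0.0036,0,0,-0.0194,0.0199,-0.1106,0.06],[0.0036,0,0,-0.0194,0.0199,-0.1106,0.06],[0.0036,0,0,-0.0194,0.0199,-0.1106,0.06],[0.0036,0,0,-0.0194,0.0199,-0.1106,0.06]]]';python3 -m handwheel '[[[0.0036,0,0,-0.0194,0.0199,-0.1106,0.06],[0.0036,0,0,-0.0194,0.0199,-0.1106,0.06],[0.0036,0,0,-0.0194,0.0199,-0.1106,0.06],[0.0036,0,0,-0.0194,0.0199,-0.1106,0.06],[0.0036,0,0,-0.0194,0.0199,-0.1106,0.06],[0.0036,0,0,-0.0194,0.0199,-0.1106,0.06],[0.0036,0,0,-0.0194,0.0199,-0.1106,0.06],[0,0,-0.01,0,0,0,0.06],[0,0,0,0,0,0,0.06]]]'; python3 - <<'E'
from meas import *
from rot import base
st()
im,d,W,o=grab('wrist'); save('w26',im)
Rc=Ro.from_rotvec(o["orientation"]);R=Rc.as_matrix()
print(((Ro.from_rotvec([0,np.radians(20),0])*base)*Rc.inv()).as_rotvec().round(3)); print("grasp",(np.array(o["tcp_pos"])+.054*R[:,2]).round(4))
blobs(W,.022)
E
```

```text
clock: 35.47
tcp_pos: [0.5926, 0.086, 0.1794]
orientation: [-2.885, -1.192, 0.3]
contact_force: [-0.2, -0.2, -0.4]
grip_width: 0.06
clock: 36.22
tcp_pos: [0.617, 0.0852, 0.1671]
orientation: [-3.086, -0.002, 0.549]
contact_force: [-0.9, -0.2, -0.3]
grip_width: 0.0603
{'clock': 36.2167, 'tcp_pos': [0.617, 0.0852, 0.1671], 'orientation': [-3.0865, -0.0022, 0.549], 'contact_force': [-0.9071, -0.1794, -0.3139], 'grip_width': 0.0603, 'joints': [-0.0047, 0.7043, -0.3033, 1.5596, 0.101, 1.2439, -1.8906]}
[-0.007 -0.003 -0.   ]
grasp [0.5984 0.0856 0.1164]
px [259. 210.] n 2853 min [0.5493 0.0722 0.0235] max [0.5898 0.0989 0.0426] med [0.5753 0.0853 0.0379] rect [array([0.5687, 0.0856]), array([0.043, 0.03 ]), np.float64(1.6447)]
px [ 74. 230.] n 10691 min [0.5206 0.162  0.023 ] max [0.5857 0.2517 0.0631] med [0.5691 0.1928 0.0468] rect [array([0.5532, 0.2078]), array([0.108 , 0.0683]), np.float64(89.9999)]
px [260. 261.] n 2359 min [0.5193 0.0372 0.0224] max [0.5228 0.1331 0.0371] med [0.5216 0.0847 0.0307] rect [array([0.5212, 0.0851]), array([0.0043, 0.1025]), np.float64(0.0332)]
px [367. 259.] n 236 min [5.201e-01 2.000e-04 2.220e-02] max [0.5228 0.0155 0.0368] med [0.5219 0.005  0.0274] rect [array([0.5217, 0.0084]), array([0.0167, 0.0037]), np.float64(83.3582)]
```

View pics/w26.png

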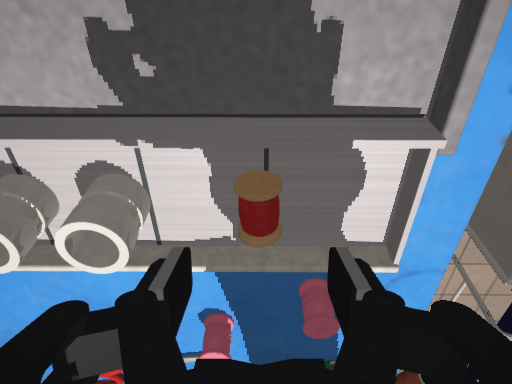

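```bash
python3 -m handwheel '[[[-0.006,0,-0.016,0,0,0,0.06],[-0.007,0,-0.02,0,0,0,0.06],[-0.007,0,-0.02,0,0,0,0.055],[-0.005,0,-0.014,0,0,0,0.05],[-0.001,0,-0.007,0,0,0,0.05],[0,0,0,0,0,0,0.05],[0,0,0,0,0,0,0.05]]]'; python3 -m handwheel '[[[0,0,0,0,0,0,0.01],[0,0,0,0,0,0,0.01],[0,0,0,0,0,0,0.01],[0,0,0,0,0,0,0.01],[0,0,0,0,0,0,0.01]]]' 35; python3 - <<'E'
from rot import *
from h import *
st(); o=r.get_obs()
im,d,W,o2=grab('wrist'); save('w27',im)
Rc=Ro.from_rotvec(o["orientation"]); p=np.array(o["tcp_pos"])
c_t=Rc.inv().apply(np.array([.5687,p[1],.029])-p); ax_t=Rc.inv().apply([1,0,0]); print('grasp',p+.054*Rc.as_matrix()[:,2],'centre in tool',c_t,'axis',ax_t)
for az in (100,):
  for T in(50,55,60):
    Rt=target(T,az); up=Rt.apply(ax_t); lean=np.arccos(up[2])
    dv=(Rt*Rc.inv()).as_rotvec(); print(T,'up',up.round(3),'lean',np.degrees(lean).round(1),'relrot',dv.round(3),np.linalg.norm(dv).round(3),(dv/17).round(4))
    zc=.014+21e-3*np.cos(lean)+15e-3*np.sin(lean)
    c=np.array([.566,.115,zc]); tcp=c-Rt.apply(c_t); print(' tcp at touch',tcp.round(4),'delta',(tcp-p).round(4))
    for by in(-.0425,.0425):
        print('  body corner',(tcp+Rt.apply([-.0425,by,0])).round(3), 'tipcorner',(tcp+Rt.apply([-.011,by/2,.073])).round(3))
E
```

```text
clock: 36.85
tcp_pos: [0.5919, 0.0858, 0.0924]
orientation: [-3.086, 0.0, 0.546]
contact_force: [0.6, -0.2, 0.2]
grip_width: 0.0499
clock: 37.27
tcp_pos: [0.5927, 0.0858, 0.0933]
orientation: [-3.087, 0.002, 0.543]
contact_force: [0.7, -0.7, 6.0]
grip_width: 0.0287
{'clock': 37.2667, 'tcp_pos': [0.5927, 0.0858, 0.0933], 'orientation': [-3.0866, 0.0023, 0.5429], 'contact_force': [0.6539, -0.715, 6.0333], 'grip_width': 0.0287, 'joints': [-0.0096, 0.7645, -0.2977, 1.6518, 0.1222, 1.0899, -1.9099]}
grasp [0.5742464  0.08622657 0.04258333] centre in tool [-0.00057836  0.00053472  0.06865694] axis [ 0.93997853 -0.00275759 -0.34122246]
50 up [-0.062  0.337  0.939] lean 20.0 relrot [ 1.044 -0.888  1.499] 2.03 [ 0.0614 -0.0522  0.0882]
 tcp at touch [0.5745 0.0635 0.0834] delta [-0.0181 -0.0223 -0.0099]
  body corner [0.537 0.029 0.051] tipcorner [0.545 0.108 0.028]
  body corner [0.621 0.044 0.051] tipcorner [0.587 0.115 0.028]
55 up [-0.048  0.255  0.966] lean 15.0 relrot [ 1.116 -0.948  1.461] 2.069 [ 0.0656 -0.0558  0.086 ]
 tcp at touch [0.5752 0.0598 0.078 ] delta [-0.0175 -0.026  -0.0153]
  body corner [0.538 0.028 0.043] tipcorner [0.545 0.109 0.027]
  body corner [0.621 0.043 0.043] tipcorner [0.587 0.116 0.027]
60 up [-0.033  0.171  0.985] lean 10.0 relrot [ 1.188 -1.008  1.422] 2.109 [ 0.0699 -0.0593  0.0836]
 tcp at touch [0.5757 0.0566 0.0721] delta [-0.0169 -0.0292 -0.0212]
  body corner [0.538 0.028 0.035] tipcorner [0.545 0.11  0.026]
  body corner [0.621 0.043 0.035] tipcorner [0.587 0.117 0.026]
```

View pics/w27.png

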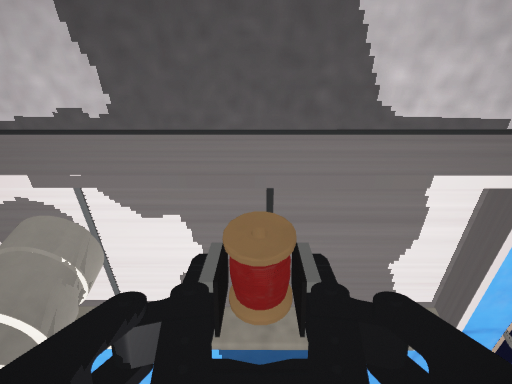

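```bash
python3 -m handwheel '[[[0,0,0.015,0,0,0,0.01],[0,0,0.025,0,0,0,0.01],[0,0,0.03,0,0,0,0.01],[0,0,0.03,0,0,0,0.01],[0,0,0.02,0,0,0,0.01],[0,0,0,0,0,0,0.01]]]'; python3 -m handwheel '[[[-0.001,-0.0015,0,0.062,-0.0527,0.0812,0.01],[-0.001,-0.0015,0,0.062,-0.0527,0.0812,0.01],[-0.001,-0.0015,0,0.062,-0.0527,0.0812,0.01],[-0.001,-0.0015,0,0.062,-0.0527,0.0812,0.01],[-0.001,-0.0015,0,0.062,-0.0527,0.0812,0.01],[-0.001,-0.0015,0,0.062,-0.0527,0.0812,0.01],[-0.001,-0.0015,0,0.062,-0.0527,0.0812,0.01],[-0.001,-0.0015,0,0.062,-0.0527,0.0812,0.01],[-0.001,-0.0015,0,0.062,-0.0527,0.0812,0.01]]]'; python3 -m handwheel '[[[-0.001,-0.0015,0,0.062,-0.0527,0.0812,0.01],[-0.001,-0.0015,0,0.062,-0.0527,0.0812,0.01],[-0.001,-0.0015,0,0.062,-0.0527,0.0812,0.01],[-0.001,-0.0015,0,0.062,-0.0527,0.0812,0.01],[-0.001,-0.0015,0,0.062,-0.0527,0.0812,0.01],[-0.001,-0.0015,0,0.062,-0.0527,0.0812,0.01],[-0.002,-0.0015,0,0.062,-0.0527,0.0812,0.01],[-0.002,-0.0015,0,0.062,-0.0527,0.0812,0.01],[-0.001,-0.0015,0,0.062,-0.0527,0.0812,0.01],[0,0,0,0,0,0,0.01]]]';python3 - <<'E'
from h import *
from rot import target
st(); o=r.get_obs()
print((target(55,100)*Ro.from_rotvec(o["orientation"]).inv()).as_rotvec().round(3))
im,d,W,o=grab('wrist'); save('w28',im)
E
```

```text
clock: 37.82
tcp_pos: [0.5937, 0.0863, 0.2178]
orientation: [-3.087, 0.002, 0.534]
contact_force: [0.3, 0.2, -0.6]
grip_width: 0.029
clock: 38.57
tcp_pos: [0.5821, 0.072, 0.2125]
orientation: [-2.491, -1.095, -0.2]
contact_force: [-0.8, 0.5, -1.0]
grip_width: 0.0285
clock: 39.4
tcp_pos: [0.5719, 0.0562, 0.2096]
orientation: [-1.475, -1.755, -0.769]
contact_force: [0.4, -0.5, -0.4]
grip_width: 0.0291
{'clock': 39.4, 'tcp_pos': [0.5719, 0.0562, 0.2096], 'orientation': [-1.4748, -1.7546, -0.7686], 'contact_force': [0.4235, -0.4653, -0.3646], 'grip_width': 0.0291, 'joints': [0.8989, 0.9937, -1.163, 1.7615, -0.0918, 0.9756, 0.1604]}
[-0.001 -0.001  0.001]
```

View pics/w28.png

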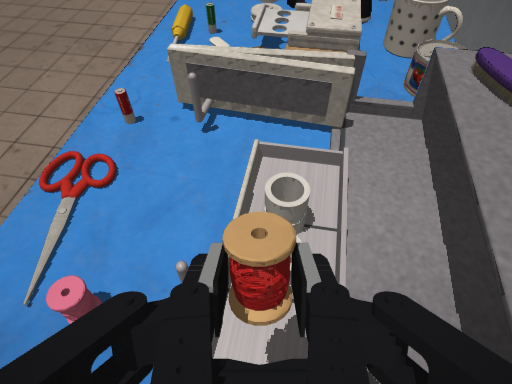

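```bash
python3 -m handwheel '[[[0,0.003,-0.02,0,0,0,0.01],[0,0,-0.02,0,0,0,0.01],[0,0,-0.02,0,0,0,0.01],[0,0,-0.02,0,0,0,0.01],[0,0,-0.02,0,0,0,0.01],[0,0,-0.015,0,0,0,0.01],[0,0,-0.008,0,0,0,0.01],[0,0,0,0,0,0,0.01]]]'; python3 -m handwheel '[[[0,0,-0.005,0,0,0,0.01],[0,0,0,0,0,0,0.01]]]'; python3 -m handwheel '[[[0,0,-0.003,0,0,0,0.01],[0,0,0,0,0,0,0.01]]]'
```

```text
clock: 40.12
tcp_pos: [0.5711, 0.0617, 0.0879]
orientation: [-1.477, -1.757, -0.764]
contact_force: [-0.1, -0.2, -0.6]
grip_width: 0.0285
clock: 40.28
tcp_pos: [0.5719, 0.0616, 0.0844]
orientation: [-1.477, -1.759, -0.767]
contact_force: [-1.0, 0.3, -0.5]
grip_width: 0.0287
clock: 40.45
tcp_pos: [0.5718, 0.0615, 0.0813]
orientation: [-1.476, -1.759, -0.767]
contact_force: [0.3, -0.9, -0.3]
grip_width: 0.0285
```

```bash
python3 -m handwheel '[[[0,0,-0.003,0,0,0,0.01],[0,0,0,0,0,0,0.01]]]'; python3 -m handwheel '[[[0,0,-0.002,0,0,0,0.01],[0,0,0,0,0,0,0.01]]]'
```

```text
clock: 40.62
tcp_pos: [0.5721, 0.0616, 0.0786]
orientation: [-1.476, -1.758, -0.768]
contact_force: [-0.4, -0.8, 1.6]
grip_width: 0.0286
clock: 40.78
tcp_pos: [0.5725, 0.0617, 0.0782]
orientation: [-1.475, -1.757, -0.77]
contact_force: [-1.9, -5.4, 12.4]
grip_width: 0.0285
```

```bash
python3 -m handwheel '[[[0,0,0.002,0,0,0,0.028],[0,0,0,0,0,0,0.03],[0,0,0,0,0,0,0.032],[0,0,0,0,0,0,0.034],[0,0,0,0,0,0,0.038],[0,0,0,0,0,0,0.044],[0,0,0,0,0,0,0.05],[0,0,0,0,0,0,0.056],[0,0,0,0,0,0,0.056]]]'; python3 - <<'E'
from h import *
im,d,W,o=grab('wrist'); save('w29',im)
E
```

```text
clock: 41.53
tcp_pos: [0.5716, 0.0616, 0.078]
orientation: [-1.476, -1.758, -0.767]
contact_force: [-0.2, 0.1, -0.4]
grip_width: 0.0561
```

View pics/w29.png

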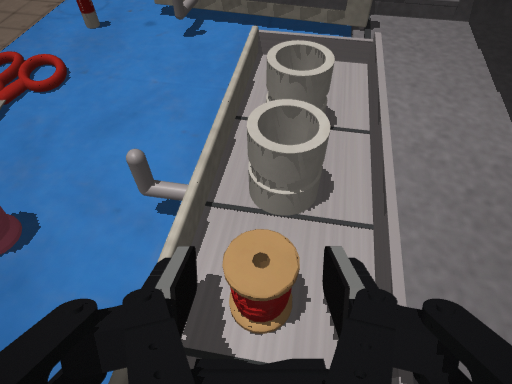

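```bash
python3 -m handwheel '[[[0.0036,-0.0202,0.0143,0,0,0,0.058],[0.0036,-0.0202,0.0143,0,0,0,0.06],[0.0036,-0.0202,0.0143,0,0,0,0.06],[0.0036,-0.0202,0.0143,0,0,0,0.06],[0,0,0.03,0,0,0,0.06],[0,0,0.04,0,0,0,0.06],[0,0,0.04,0,0,0,0.06],[0,0,0,0,0,0,0.06]]]'; python3 - <<'E'
from h import *
from rot import base
st(); o=r.get_obs()
v=(base*Ro.from_rotvec(o["orientation"]).inv()).as_rotvec(); print(v.round(3),np.linalg.norm(v),(v/17).round(4))
E
```

```text
clock: 42.25
tcp_pos: [0.5884, -0.0178, 0.2536]
orientation: [-1.474, -1.765, -0.776]
contact_force: [1.0, 0.3, 0.2]
grip_width: 0.0599
{'clock': 42.25, 'tcp_pos': [0.5884, -0.0178, 0.2536], 'orientation': [-1.4741, -1.7651, -0.7761], 'contact_force': [0.9885, 0.2885, 0.2032], 'grip_width': 0.0599, 'joints': [0.9743, 0.9594, -1.1673, 1.654, -0.1012, 1.1505, 0.192]}
[-0.821  0.703 -1.6  ] 1.9309863261340723 [-0.0483  0.0414 -0.0941]
```

```bash
python3 -m handwheel '[[[0,0.001,0.002,-0.0483,0.0414,-0.0941,0.06],[0,0.001,0.002,-0.0483,0.0414,-0.0941,0.06],[0,0.001,0.002,-0.0483,0.0414,-0.0941,0.06],[-0.007,0.012,0,-0.0483,0.0414,-0.0941,0.06],[-0.007,0.012,0,-0.0483,0.0414,-0.0941,0.06],[-0.007,0.012,0,-0.0483,0.0414,-0.0941,0.06],[-0.007,0.012,0,-0.0483,0.0414,-0.0941,0.06],[-0.007,0.012,0,-0.0483,0.0414,-0.0941,0.06],[-0.007,0.012,0,-0.0483,0.0414,-0.0941,0.06]]]'; python3 -m handwheel '[[[-0.008,0.013,0,-0.0483,0.0414,-0.0941,0.06],[-0.008,0.013,0,-0.0483,0.0414,-0.0941,0.06],[-0.008,0.013,0,-0.0483,0.0414,-0.0941,0.06],[-0.008,0.013,0,-0.0483,0.0414,-0.0941,0.06],[-0.008,0.013,0,-0.0483,0.0414,-0.0941,0.06],[-0.008,0.013,0,-0.0483,0.0414,-0.0941,0.06],[-0.008,0.013,0,-0.0483,0.0414,-0.0941,0.06],[-0.008,0.013,0,-0.0483,0.0414,-0.0941,0.06],[0,0,0,0,0,0,0.06],[0,0,0,0,0,0,0.06]]]'; python3 - <<'E'
from meas import *
st()
im,d,W,o=grab('wrist'); save('w30',im); blobs(W)
k=(W[...,0]<0.5)&(W[...,0]>0.46)&(abs(W[...,1]-.165)<.03)&(W[...,2]>0.03)&(W[...,2]<.06)
q=W[k]; print(len(q),np.median(q,0).round(4))
E
```

```text
clock: 43.0
tcp_pos: [0.5432, 0.0562, 0.2514]
orientation: [-2.532, -1.007, -0.444]
contact_force: [0.6, 0.7, -0.7]
grip_width: 0.0601
clock: 43.83
tcp_pos: [0.4809, 0.1593, 0.251]
orientation: [-3.125, -0.024, -0.011]
contact_force: [-0.4, 0.2, 0.1]
grip_width: 0.0601
{'clock': 43.8333, 'tcp_pos': [0.4809, 0.1593, 0.251], 'orientation': [-3.125, -0.024, -0.011], 'contact_force': [-0.4123, 0.2332, 0.0518], 'grip_width': 0.0601, 'joints': [-0.0442, 0.2959, -0.4623, 1.988, 0.1548, 0.8792, -2.1419]}
px [144.  80.] n 2906 min [0.5454 0.2273 0.024 ] max [0.5837 0.2669 0.0638] med [0.5656 0.2517 0.0596] rect [array([0.5647, 0.248 ]), array([0.0423, 0.0415]), np.float64(78.5003)]
px [229.  79.] n 1835 min [0.5458 0.163  0.0259] max [0.5846 0.2021 0.064 ] med [0.5681 0.1873 0.0624] rect [array([0.5651, 0.1827]), array([0.0416, 0.0416]), np.float64(41.6394)]
px [333.  84.] n 1445 min [0.551  0.0958 0.0326] max [0.5775 0.1229 0.0561] med [0.5643 0.1091 0.0546] rect [array([0.5642, 0.1092]), array([0.0293, 0.03  ]), np.float64(1.682)]
px [263. 140.] n 2246 min [0.5191 0.0066 0.023 ] max [0.5223 0.3213 0.0378] med [0.5212 0.1587 0.0358] rect [array([0.5206, 0.164 ]), array([0.0035, 0.3277]), np.float64(0.0732)]
158 [0.489  0.1628 0.0472]
```

View pics/w30.png

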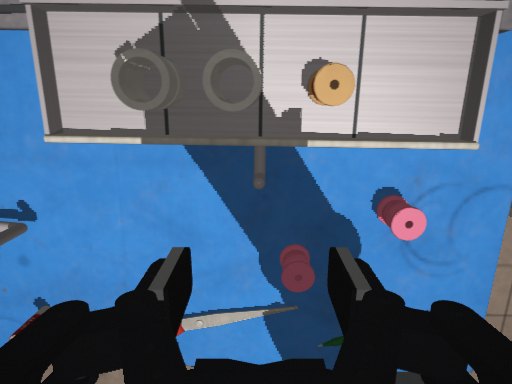

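```bash
python3 - <<'E'
from meas import *
im,d,W,o=grab('wrist')
k=(W[...,0]<0.52)&(W[...,0]>0.46)&(abs(W[...,1]-.163)<.02)&(W[...,2]>0.044)&(W[...,2]<.06)
q=W[k]; print(len(q),np.median(q,0).round(4),q.min(0).round(4),q.max(0).round(4))
E
```

```text
117 [0.4882 0.1627 0.0483] [0.4828 0.1579 0.044 ] [0.4925 0.1677 0.0511]
```

```bash
python3 -m handwheel '[[[0.0066,0.0037,-0.02,0,0,0,0.055],[0,0,-0.03,0,0,0,0.05],[0,0,-0.03,0,0,0,0.05],[0,0,-0.03,0,0,0,0.05],[0,0,-0.025,0,0,0,0.05],[0,0,-0.015,0,0,0,0.05],[0,0,0,0,0,0,0.05]]]'; python3 -m handwheel '[[[0,0,0,0,0,0,0],[0,0,0,0,0,0,0],[0,0,0,0,0,0,0],[0,0,0,0,0,0,0],[0,0,0,0,0,0,0]]]' 30; python3 - <<'E'
from meas import *
im,d,W,o=grab('wrist'); save('w31',im)
E
```

```text
clock: 44.52
tcp_pos: [0.4864, 0.1585, 0.0979]
orientation: [-3.128, -0.012, -0.002]
contact_force: [-0.4, -0.7, 0.6]
grip_width: 0.0496
clock: 44.93
tcp_pos: [0.4891, 0.1628, 0.1026]
orientation: [-3.123, -0.015, -0.016]
contact_force: [0.3, 3.5, 3.2]
grip_width: 0.008
```

View pics/w31.png

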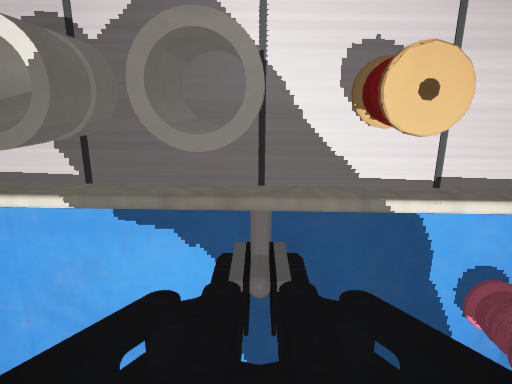

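```bash
python3 -m handwheel '[[[0.002,0,0,0,0,0,0],[0.003,0,0,0,0,0,0],[0.004,0,0,0,0,0,0],[0.005,0,0,0,0,0,0],[0.006,0,0,0,0,0,0],[0.006,0,0,0,0,0,0],[0.006,0,0,0,0,0,0],[0.006,0,0,0,0,0,0],[0.006,0,0,0,0,0,0],[0.006,0,0,0,0,0,0]]]';python3 -m handwheel '[[[0.006,0,0,0,0,0,0],[0.006,0,0,0,0,0,0],[0.006,0,0,0,0,0,0],[0.006,0,0,0,0,0,0],[0.006,0,0,0,0,0,0],[0.006,0,0,0,0,0,0],[0.006,0,0,0,0,0,0],[0.006,0,0,0,0,0,0],[0.006,0,0,0,0,0,0],[0.006,0,0,0,0,0,0]]]'; python3 -m handwheel '[[[0.006,0,0,0,0,0,0],[0.006,0,0,0,0,0,0],[0.006,0,0,0,0,0,0],[0.006,0,0,0,0,0,0],[0.006,0,0,0,0,0,0],[0.005,0,0,0,0,0,0],[0.004,0,0,0,0,0,0],[0.003,0,0,0,0,0,0],[0.003,0,0,0,0,0,0],[0.002,0,0,0,0,0,0]]]'
```

```text
clock: 45.82
tcp_pos: [0.5388, 0.1628, 0.1025]
orientation: [-3.124, -0.016, -0.014]
contact_force: [-1.6, 4.7, 8.1]
grip_width: 0.0082
clock: 46.65
tcp_pos: [0.5986, 0.1629, 0.1026]
orientation: [-3.124, -0.016, -0.013]
contact_force: [-2.1, 5.0, 6.5]
grip_width: 0.0083
clock: 47.48
tcp_pos: [0.6455, 0.1629, 0.1026]
orientation: [-3.124, -0.016, -0.013]
contact_force: [-1.3, 4.2, 6.1]
grip_width: 0.0085
```

```bash
python3 -m handwheel '[[[0.003,0,0,0,0,0,0],[0.002,0,0,0,0,0,0],[0.002,0,0,0,0,0,0],[0.002,0,0,0,0,0,0],[0,0,0,0,0,0,0]]]';python3 -m handwheel '[[[0.003,0,0,0,0,0,0],[0.002,0,0,0,0,0,0],[0,0,0,0,0,0,0]]]'
```

```text
clock: 47.9
tcp_pos: [0.6547, 0.163, 0.1026]
orientation: [-3.124, -0.016, -0.014]
contact_force: [-1.4, 4.4, 4.8]
grip_width: 0.0082
clock: 48.15
tcp_pos: [0.6556, 0.1632, 0.1025]
orientation: [-3.126, -0.017, 0.0]
contact_force: [-13.4, 2.5, 18.2]
grip_width: 0.0083
```

```bash
python3 -m handwheel '[[[-0.004,0,0,0,0,0,0],[0,0,0,0,0,0,0.03],[0,0,0,0,0,0,0.045],[0,0,0,0,0,0,0.05],[0,0,0.03,0,0,0,0.05],[0,0,0.04,0,0,0,0.05],[-0.01,0.0,0.04,0,0,0,0.05],[-0.03,0,0.03,0,0,0,0.0854],[-0.03,0,0,0,0,0,0.0854],[0,0,0,0,0,0,0.0854]]]'; python3 - <<'E'
from meas import *
st()
im,d,W,o=grab('wrist'); save('w32',im)
im,d,W,o=grab('side'); save('s32',im)
E
```

```text
clock: 48.98
tcp_pos: [0.5815, 0.1615, 0.2422]
orientation: [-3.127, -0.017, -0.009]
contact_force: [-1.8, -0.2, -1.1]
grip_width: 0.0831
{'clock': 48.9833, 'tcp_pos': [0.5815, 0.1615, 0.2422], 'orientation': [-3.1272, -0.0173, -0.009], 'contact_force': [-1.8105, -0.1609, -1.119], 'grip_width': 0.0831, 'joints': [-0.0397, 0.4567, -0.4326, 1.7744, 0.2165, 0.9475, -2.118]}
```

View pics/w32.png

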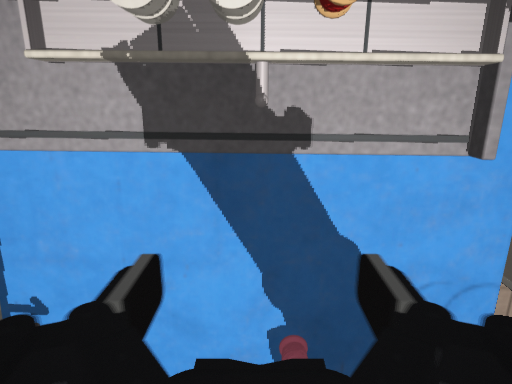

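View pics/s32.png

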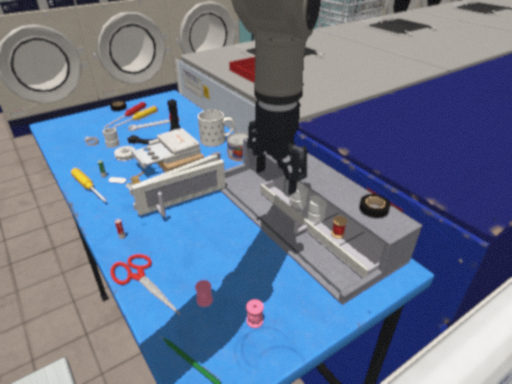

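```bash
python3 -m handwheel '[[[-0.015,0.022,0,0,0,0,0.06],[-0.015,0.022,0,0,0,0,0.05],[-0.015,0.022,0,0,0,0,0.04],[-0.015,0.022,0,0,0,0,0.03],[-0.015,0.022,0,0,0,0,0.03],[-0.015,0.022,0,0,0,0,0.03],[-0.015,0.022,0,0,0,0,0.03],[-0.015,0.022,0,0,0,0,0.03],[-0.015,0.02,0,0,0,0,0.03],[0,0,0,0,0,0,0.03]]]'; python3 - <<'E'
from meas import *
st()
im,d,W,o=grab('wrist'); save('w33',im)
k=(W[...,0]<0.5)&(W[...,0]>0.38)&(W[...,1]>.34)&(W[...,1]<.41)&(W[...,2]>0.075)&(W[...,2]<.1)
q=W[k]; print(len(q),np.median(q,0).round(4),q.min(0).round(4),q.max(0).round(4))
im,d,W,o=grab('top'); save('t33',im); A=np.load('t4.npy'); B=np.load('top0.npy')
for n,X in(("before",B),("now",W)):
    k=(X[...,0]<0.70)&(X[...,0]>0.66)&(X[...,1]>0.02)&(X[...,1]<.3)&(X[...,2]>0.031)&(X[...,2]<.045)
    q=X[k]; print(n,len(q),np.percentile(q[:,0],[5,50,95]).round(4))
E
```

```text
clock: 49.92
tcp_pos: [0.4476, 0.3623, 0.2401]
orientation: [-3.123, -0.024, -0.007]
contact_force: [-0.7, 0.0, 0.3]
grip_width: 0.0305
{'clock': 49.9167, 'tcp_pos': [0.4476, 0.3623, 0.2401], 'orientation': [-3.1232, -0.0242, -0.0069], 'contact_force': [-0.6747, 0.0328, 0.2645], 'grip_width': 0.0305, 'joints': [-0.3929, 0.425, -0.4988, 1.8416, 0.2395, 0.9188, -2.5526]}
187 [0.4357 0.3844 0.0834] [0.43   0.3799 0.0754] [0.4392 0.3894 0.0873]
before 320 [0.6809 0.6833 0.6867]
now 325 [0.6802 0.6825 0.6864]
```

View pics/w33.png

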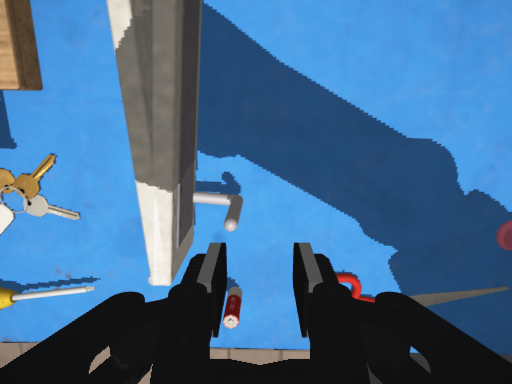

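View pics/t33.png

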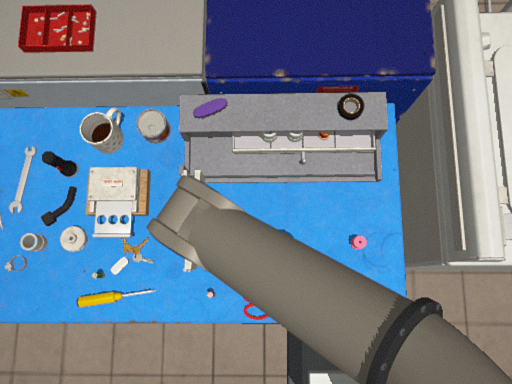

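```bash
python3 - <<'E'
from meas import *
im,d,W,o=grab('top'); A=np.load('t4.npy'); B=np.load('top0.npy')
for n,X in(("before",B),("t4",A),("now",W)):
    k=(X[...,0]<0.70)&(X[...,0]>0.66)&(X[...,1]>0.02)&(X[...,1]<.15)&(X[...,2]>0.031)&(X[...,2]<.045)
    q=X[k]; print(n,len(q),np.percentile(q[:,0],[5,50,95]).round(4),q[:,0].mean().round(5))
    k=(X[...,0]<0.70)&(X[...,0]>0.64)&(abs(X[...,1]-.163)<.01)&(X[...,2]>0.044)&(X[...,2]<.06)
    q=X[k]; print('  bar',len(q),q[:,0].mean().round(4))
E
```

```text
before 155 [0.681  0.6837 0.687 ] 0.68395
  bar 14 0.6513
t4 156 [0.681  0.6837 0.6875] 0.68389
  bar 14 0.6519
now 146 [0.6802 0.6827 0.6863] 0.68282
  bar 13 0.6505
```

```bash
python3 -m handwheel '[[[0.019,-0.022,0,0,0,0,0.0],[0.019,-0.022,0,0,0,0,0.0],[0.019,-0.022,0,0,0,0,0.0],[0.019,-0.022,0,0,0,0,0.0],[0.019,-0.022,0,0,0,0,0.0],[0.019,-0.022,0,0,0,0,0.0],[0.019,-0.022,0,0,0,0,0.0],[0.019,-0.022,0,0,0,0,0.0],[0.019,-0.022,0,0,0,0,0.0],[0,0,0,0,0,0,0.0]]]'; python3 -m handwheel '[[[0,0,-0.03,0,0,0,0],[0,0,-0.03,0,0,0,0],[0,0,-0.03,0,0,0,0],[0,0,-0.03,0,0,0,0],[0,0,-0.013,0,0,0,0],[0,0,0,0,0,0,0],[0,0,0,0,0,0,0]]]';
```

```text
clock: 50.9
tcp_pos: [0.6265, 0.1494, 0.2395]
orientation: [-3.131, 0.005, -0.013]
contact_force: [0.5, -0.8, -0.5]
grip_width: 0.0002
clock: 51.48
tcp_pos: [0.622, 0.1584, 0.1074]
orientation: [-3.127, -0.012, -0.009]
contact_force: [0.8, -0.9, -0.2]
grip_width: 0.0
```

```bash
python3 -m handwheel '[[[0.004,0.005,0,0,0,0,0],[0.004,0,0,0,0,0,0],[0.003,0,0,0,0,0,0],[0.003,0,0,0,0,0,0],[0,0,0,0,0,0,0]]]';python3 -m handwheel '[[[0.003,0,0,0,0,0,0],[0.002,0,0,0,0,0,0],[0,0,0,0,0,0,0]]]'
```

```text
clock: 51.9
tcp_pos: [0.636, 0.1645, 0.1083]
orientation: [-3.126, -0.014, -0.011]
contact_force: [-0.3, 0.2, 0.5]
grip_width: -0.0001
clock: 52.15
tcp_pos: [0.637, 0.1643, 0.1072]
orientation: [-3.128, -0.015, 0.002]
contact_force: [-13.2, -2.8, 11.3]
grip_width: -0.0
```

```bash
python3 -m handwheel '[[[-0.005,0,0,0,0,0,0],[-0.015,0,0,0,0,0,0],[-0.01,0,0.03,0,0,0,0],[0,0,0.04,0,0,0,0],[0,0,0.04,0,0,0,0],[-0.015,0.022,0.02,0,0,0,0.03],[-0.015,0.022,0,0,0,0,0.03],[-0.015,0.022,0,0,0,0,0.03],[-0.015,0.022,0,0,0,0,0.03],[-0.015,0.022,0,0,0,0,0.03]]]'; python3 -m handwheel '[[[-0.02,0.024,0,0,0,0,0.03],[-0.02,0.024,0,0,0,0,0.03],[-0.02,0.024,0,0,0,0,0.03],[-0.02,0.024,0,0,0,0,0.03],[-0.02,0.014,0,0,0,0,0.03],[-0.01,0.005,0,0,0,0,0.03],[0,0,0,0,0,0,0.03],[0,0,0,0,0,0,0.03]]]'; python3 - <<'E'
from meas import *
st()
im,d,X,o=grab('top'); save('t34',im)
k=(X[...,0]<0.70)&(X[...,0]>0.66)&(X[...,1]>0.02)&(X[...,1]<.15)&(X[...,2]>0.031)&(X[...,2]<.045)
q=X[k]; print(len(q),q[:,0].mean().round(5))
im,d,W,o=grab('wrist'); save('w34',im)
k=(W[...,0]<0.5)&(W[...,0]>0.38)&(W[...,1]>.34)&(W[...,1]<.41)&(W[...,2]>0.07)&(W[...,2]<.1)
q=W[k]; print(len(q),np.median(q,0).round(4),q.min(0).round(4),q.max(0).round(4))
E
```

```text
clock: 52.98
tcp_pos: [0.5353, 0.275, 0.2381]
orientation: [-3.126, -0.013, -0.013]
contact_force: [-0.0, -0.4, 0.8]
grip_width: 0.0301
clock: 53.65
tcp_pos: [0.4264, 0.3885, 0.2376]
orientation: [-3.127, -0.014, -0.012]
contact_force: [0.1, -1.0, 0.0]
grip_width: 0.0298
{'clock': 53.65, 'tcp_pos': [0.4264, 0.3885, 0.2376], 'orientation': [-3.1267, -0.0141, -0.0121], 'contact_force': [0.0748, -0.9799, 0.0416], 'grip_width': 0.0298, 'joints': [-0.4558, 0.4289, -0.4968, 1.8421, 0.2488, 0.9157, -2.6259]}
152 0.68387
217 [0.4359 0.3853 0.0834] [0.4296 0.3804 0.0702] [0.4391 0.3895 0.0869]
```

View pics/w34.png

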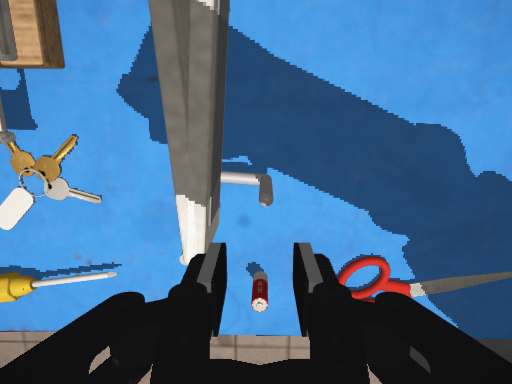

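```bash
python3 -m handwheel '[[[0.009,-0.0025,-0.01,0,0,0,0.03],[0,0,-0.03,0,0,0,0.03],[0,0,-0.03,0,0,0,0.03],[0,0,-0.025,0,0,0,0.03],[0,0,-0.015,0,0,0,0.03],[0,0,-0.01,0,0,0,0.03],[0,0,0,0,0,0,0.03]]]'; python3 -m handwheel '[[[0,0,0,0,0,0,0],[0,0,0,0,0,0,0],[0,0,0,0,0,0,0],[0,0,0,0,0,0,0]]]' 30; python3 - <<'E'
from meas import *
im,d,W,o=grab('wrist'); save('w35',im)
def handle(t): return np.array([0.6207-.185*np.sin(t)-.046*np.cos(t),.453-.285*np.cos(t)-.046*np.sin(t)])
ts=np.linspace(1.5,0,31); P=np.array([handle(t) for t in ts])
print(P[0],P[-1]);print(np.diff(P,axis=0).round(4).tolist())
E
```

```text
clock: 54.33
tcp_pos: [0.4357, 0.3849, 0.118]
orientation: [-3.13, -0.011, -0.01]
contact_force: [-5.4, -8.6, 14.2]
grip_width: 0.03
clock: 54.67
tcp_pos: [0.4362, 0.3857, 0.1177]
orientation: [-3.127, -0.011, -0.013]
contact_force: [1.9, -2.8, 4.7]
grip_width: 0.0094
[0.43290952 0.38695513] [0.5747 0.168 ]
[[-0.0014, -0.014], [-0.0009, -0.0138], [-0.0005, -0.0135], [0.0, -0.0133], [0.0005, -0.013], [0.001, -0.0126], [0.0014, -0.0123], [0.0019, -0.0119], [0.0024, -0.0114], [0.0028, -0.011], [0.0033, -0.0105], [0.0037, -0.01], [0.0042, -0.0095], [0.0046, -0.0089], [0.005, -0.0083], [0.0054, -0.0077], [0.0058, -0.0071], [0.0062, -0.0065], [0.0065, -0.0058], [0.0069, -0.0052], [0.0072, -0.0045], [0.0075, -0.0038], [0.0078, -0.0031], [0.008, -0.0024], [0.0083, -0.0017], [0.0085, -0.0009], [0.0087, -0.0002], [0.0089, 0.0005], [0.0091, 0.0012], [0.0092, 0.0019]]
```

View pics/w35.png

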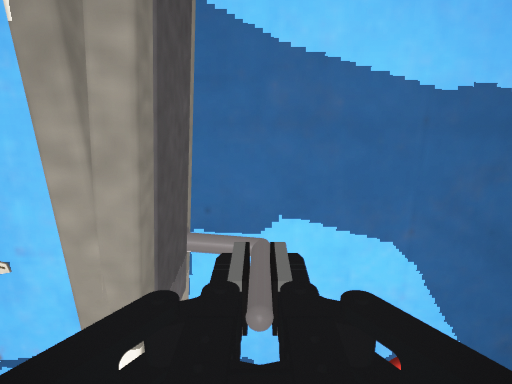

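```bash
python3 -m handwheel '[[[-0.0014,-0.014,0.002,0,0,0,0],[-0.0009,-0.0138,0,0,0,0,0],[-0.0005,-0.0135,0,0,0,0,0],[0.0,-0.0133,0,0,0,0,0],[0.0005,-0.013,0,0,0,0,0],[0.001,-0.0126,0,0,0,0,0],[0.0014,-0.0123,0,0,0,0,0],[0.0019,-0.0119,0,0,0,0,0],[0.0024,-0.0114,0,0,0,0,0],[0.0028,-0.011,0,0,0,0,0]]]'; python3 -m handwheel '[[[0.0033,-0.0105,0,0,0,0,0],[0.0037,-0.01,0,0,0,0,0],[0.0042,-0.0095,0,0,0,0,0],[0.0046,-0.0089,0,0,0,0,0],[0.005,-0.0083,0,0,0,0,0],[0.0054,-0.0077,0,0,0,0,0],[0.0058,-0.0071,0,0,0,0,0],[0.0062,-0.0065,0,0,0,0,0],[0.0065,-0.0058,0,0,0,0,0],[0.0069,-0.0052,0,0,0,0,0]]]'; python3 -c "
from h import *
st()
im,d,W,o=grab('top'); save('t36',im)"
```

```text
clock: 55.55
tcp_pos: [0.4417, 0.2586, 0.1181]
orientation: [-3.126, -0.013, -0.008]
contact_force: [6.8, 2.0, -18.1]
grip_width: 0.0092
clock: 56.38
tcp_pos: [0.493, 0.1793, 0.1192]
orientation: [-3.128, -0.014, -0.007]
contact_force: [-1.5, 0.6, -17.1]
grip_width: 0.009
{'clock': 56.3833, 'tcp_pos': [0.493, 0.1793, 0.1192], 'orientation': [-3.1275, -0.014, -0.0071], 'contact_force': [-1.4944, 0.5686, -17.1339], 'grip_width': 0.009, 'joints': [-0.115, 0.5257, -0.4334, 2.0355, 0.3432, 0.6391, -2.3346]}
```

View pics/t36.png

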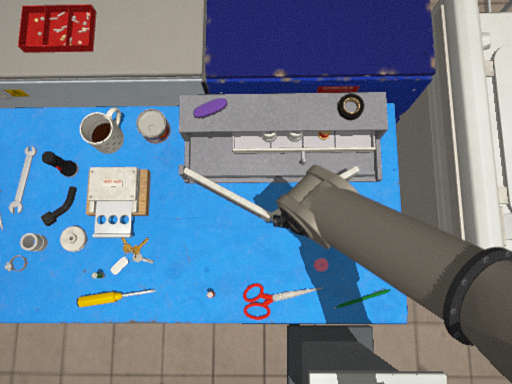

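```bash
python3 -m handwheel '[[[0.0072,-0.0045,-0.003,0,0,0,0],[0.0075,-0.0038,-0.002,0,0,0,0],[0.0078,-0.0031,0,0,0,0,0],[0.008,-0.0024,0,0,0,0,0],[0.0083,-0.0017,0,0,0,0,0],[0.0085,-0.0009,0,0,0,0,0],[0.0087,-0.0002,0,0,0,0,0],[0.0089,0.0005,0,0,0,0,0],[0.0085,0.001,0,0,0,0,0]]]';python3 -c "
from h import *
st()"
```

```text
clock: 57.18
tcp_pos: [0.5705, 0.166, 0.1183]
orientation: [-3.125, -0.013, -0.022]
contact_force: [0.6, 1.5, 7.1]
grip_width: 0.0091
{'clock': 57.1833, 'tcp_pos': [0.5705, 0.166, 0.1183], 'orientation': [-3.1246, -0.0126, -0.0219], 'contact_force': [0.617, 1.4638, 7.1401], 'grip_width': 0.0091, 'joints': [-0.0664, 0.6074, -0.4188, 1.8775, 0.3488, 0.7087, -2.2443]}
```

Approaching shut; push on in small steps until the stop is felt.

```bash
python3 -m handwheel '[[[0.004,0.0008,0,0,0,0,0],[0.003,0.0006,0,0,0,0,0],[0,0,0,0,0,0,0]]]';python3 -m handwheel '[[[0.003,0.0005,0,0,0,0,0],[0,0,0,0,0,0,0]]]'; python3 -m handwheel '[[[0.003,0.0005,0,0,0,0,0],[0,0,0,0,0,0,0]]]'
```

```text
clock: 57.43
tcp_pos: [0.5737, 0.1669, 0.1181]
orientation: [-3.128, -0.014, -0.01]
contact_force: [-14.6, -4.6, 21.2]
grip_width: 0.0092
clock: 57.6
tcp_pos: [0.5743, 0.167, 0.1178]
orientation: [-3.13, -0.015, -0.003]
contact_force: [-20.7, -7.1, 26.7]
grip_width: 0.009
clock: 57.77
tcp_pos: [0.5755, 0.1671, 0.1172]
orientation: [-3.132, -0.016, 0.003]
contact_force: [-26.2, -8.2, 28.3]
grip_width: 0.009
```

```bash
python3 -m handwheel '[[[-0.005,0,0.004,0,0,0,0],[0,0,0,0,0,0,0.04],[0,0,0,0,0,0,0.05],[0,0,0,0,0,0,0.05],[0,0,0.02,0,0,0,0.05],[0,0,0.04,0,0,0,0.05],[-0.01,0,0.04,0,0,0,0.05],[-0.03,-0.02,0.03,0,0,0,0.0],[-0.03,-0.03,0,0,0,0,0.0],[0,-0.03,0,0,0,0,0]]]'; python3 - <<'E'
from meas import *
st()
im,d,W,o=grab('top'); save('t37',im)
k=(abs(W[...,2]-0.091)<0.006)&(W[...,0]<0.68)&(W[...,0]>0.55)&(W[...,1]>-.05)&(W[...,1]<.5)
P=W[k]
for y in np.arange(0,.48,.03):
    q=P[abs(P[:,1]-y)<.01]
    if len(q):print("top",y.round(2),len(q),np.percentile(q[:,0],[5,50,95]).round(4))
im,d,W,o=grab('side'); save('s37',im)
E
```

```text
clock: 58.6
tcp_pos: [0.5061, 0.0924, 0.2481]
orientation: [-3.125, -0.023, -0.016]
contact_force: [-0.2, -1.4, -1.0]
grip_width: 0.0141
{'clock': 58.6, 'tcp_pos': [0.5061, 0.0924, 0.2481], 'orientation': [-3.1254, -0.0229, -0.0164], 'contact_force': [-0.2217, -1.3912, -0.9907], 'grip_width': 0.0141, 'joints': [0.1307, 0.3187, -0.5075, 1.9719, 0.1835, 0.8818, -2.0264]}
top 0.09 50 [0.6128 0.6187 0.6245]
top 0.12 48 [0.6127 0.6175 0.6244]
top 0.15 54 [0.6122 0.618  0.6247]
top 0.18 58 [0.6114 0.6174 0.6247]
top 0.21 47 [0.611  0.6169 0.6227]
top 0.24 48 [0.611  0.6169 0.6231]
top 0.27 47 [0.6113 0.6168 0.6233]
top 0.3 51 [0.6117 0.6179 0.6237]
top 0.33 54 [0.6123 0.6174 0.6236]
top 0.36 45 [0.6126 0.619  0.624 ]
top 0.39 56 [0.6128 0.6191 0.6273]
top 0.42 58 [0.6133 0.6197 0.6278]
top 0.45 58 [0.6101 0.6196 0.6299]
```

View pics/t37.png

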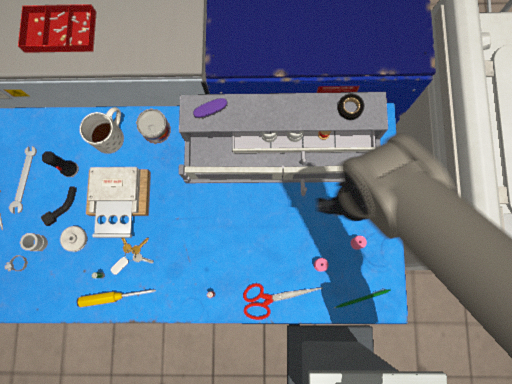

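View pics/s37.png

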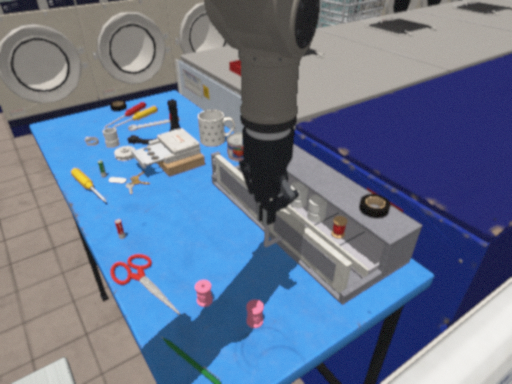

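```bash
python3 -m handwheel '[[[0.01,0.025,0,0,0,0,0],[0.01,0.025,0,0,0,0,0],[0.009,0.025,0,0,0,0,0],[0,0,-0.03,0,0,0,0],[0,0,-0.03,0,0,0,0],[0,0,-0.03,0,0,0,0],[0,0,-0.03,0,0,0,0],[0,0,-0.01,0,0,0,0],[0,0,0,0,0,0,0]]]'; python3 -c "
from h import *
st()
im,d,W,o=grab('wrist'); save('w38',im)"
```

```text
clock: 59.45
tcp_pos: [0.5373, 0.166, 0.1134]
orientation: [-3.126, -0.015, -0.006]
contact_force: [0.4, -0.2, 0.2]
grip_width: -0.0003
{'clock': 59.45, 'tcp_pos': [0.5373, 0.166, 0.1134], 'orientation': [-3.1264, -0.0149, -0.0061], 'contact_force': [0.4379, -0.1507, 0.1626], 'grip_width': -0.0003, 'joints': [-0.0705, 0.5812, -0.4304, 1.9488, 0.3548, 0.6756, -2.2773]}
```

View pics/w38.png

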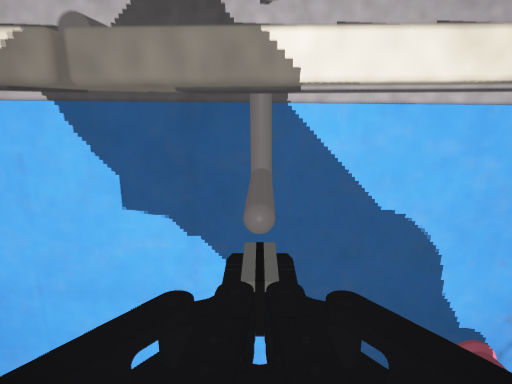

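Closed fingers (259,250) stand straight in front of the bar (258,218). Push it.

```bash
python3 -m handwheel '[[[0.006,0,0,0,0,0,0],[0.006,0,0,0,0,0,0],[0.004,0,0,0,0,0,0],[0.003,0,0,0,0,0,0],[0,0,0,0,0,0,0]]]'; python3 -m handwheel '[[[0.003,0,0,0,0,0,0],[0.002,0,0,0,0,0,0],[0,0,0,0,0,0,0]]]'; python3 -m handwheel '[[[0.003,0,0,0,0,0,0],[0.002,0,0,0,0,0,0],[0,0,0,0,0,0,0]]]'
```

```text
clock: 59.92
tcp_pos: [0.5581, 0.1655, 0.1161]
orientation: [-3.125, -0.013, -0.014]
contact_force: [0.2, -0.0, -0.3]
grip_width: -0.0
clock: 60.17
tcp_pos: [0.5595, 0.1658, 0.1149]
orientation: [-3.127, -0.016, -0.003]
contact_force: [-7.4, -0.3, 4.1]
grip_width: 0.0001
clock: 60.42
tcp_pos: [0.5601, 0.1662, 0.1139]
orientation: [-3.129, -0.018, 0.01]
contact_force: [-18.9, 0.6, 10.8]
grip_width: -0.0004
```

```bash
python3 -m handwheel '[[[0.002,0,0,0,0,0,0],[0,0,0,0,0,0,0],[-0.01,0,0,0,0,0,0],[-0.02,0,0,0,0,0,0],[-0.02,0,0.02,0,0,0,0],[0,-0.02,0.04,0,0,0,0],[0,-0.04,0.04,0,0,0,0],[0,-0.04,0.04,0,0,0,0],[0,-0.04,0.04,0,0,0,0],[0,-0.04,0.03,0,0,0,0]]]';python3 -m handwheel '[[[-0.01,-0.04,0.02,0,0,0,0],[-0.01,-0.04,0.02,0,0,0,0],[-0.01,-0.04,0.0,0,0,0,0],[-0.01,-0.04,0.0,0,0,0,0],[0,-0.04,0.0,0,0,0,0],[0,-0.04,0.0,0,0,0,0],[0,-0.04,0.0,0,0,0,0],[0,-0.04,0.0,0,0,0,0],[0,0,0,0,0,0,0.03]]]'; python3 - <<'E'
from meas import *
st()
im,d,W,o=grab('top'); save('t39',im)
k=(abs(W[...,2]-0.091)<0.006)&(W[...,0]<0.68)&(W[...,0]>0.55)&(W[...,1]>-.05)&(W[...,1]<.5)
P=W[k]
for y in np.arange(0,.48,.03):
    q=P[abs(P[:,1]-y)<.01]
    if len(q):print("top",y.round(2),len(q),np.percentile(q[:,0],[5,50,95]).round(4),q[:,0].mean().round(4))
k=(W[...,0]<0.70)&(W[...,0]>0.66)&(W[...,1]>0.02)&(W[...,1]<.15)&(W[...,2]>0.031)&(W[...,2]<.045)
print("rim",W[k][:,0].mean().round(5))
save('t39z',cv2.resize(im[85:210,170:400],None,fx=3.4,fy=3.4,interpolation=cv2.INTER_CUBIC))
im,d,W,o=grab('side'); save('s39',cv2.resize(im[120:300,190:440],None,fx=3,fy=3,interpolation=cv2.INTER_CUBIC))
E
```

```text
clock: 61.25
tcp_pos: [0.5187, 0.0246, 0.2883]
orientation: [-3.126, -0.016, -0.014]
contact_force: [0.9, 0.8, -0.9]
grip_width: -0.0001
clock: 62.0
tcp_pos: [0.4782, -0.297, 0.322]
orientation: [-3.131, 0.004, -0.01]
contact_force: [-1.0, -1.0, 0.2]
grip_width: 0.0108
{'clock': 62.0, 'tcp_pos': [0.4782, -0.297, 0.322], 'orientation': [-3.1306, 0.0037, -0.0101], 'contact_force': [-0.9758, -1.0038, 0.1992], 'grip_width': 0.0108, 'joints': [0.7094, 0.2961, -0.3167, 1.7897, 0.0893, 1.0699, -1.2104]}
top 0.0 54 [0.6142 0.6206 0.6267] 0.6203
top 0.03 51 [0.6146 0.6203 0.6264] 0.6203
top 0.06 49 [0.6143 0.6197 0.6267] 0.6202
top 0.09 50 [0.6146 0.6204 0.627 ] 0.6206
top 0.12 49 [0.6149 0.6209 0.6269] 0.6208
top 0.15 53 [0.6151 0.6204 0.627 ] 0.621
top 0.18 60 [0.6135 0.6203 0.6278] 0.6192
top 0.21 51 [0.6142 0.6202 0.6281] 0.6207
top 0.24 52 [0.6141 0.6202 0.6284] 0.6207
top 0.27 47 [0.6142 0.6199 0.6257] 0.6197
top 0.3 53 [0.6139 0.6205 0.6261] 0.6199
top 0.33 54 [0.6142 0.6202 0.6261] 0.6201
top 0.36 49 [0.6143 0.6195 0.6264] 0.6202
top 0.39 50 [0.6145 0.62   0.6265] 0.6203
top 0.42 54 [0.6144 0.6207 0.627 ] 0.6207
top 0.45 63 [0.6101 0.6198 0.63  ] 0.6201
rim 0.68378
```

View pics/t39z.png

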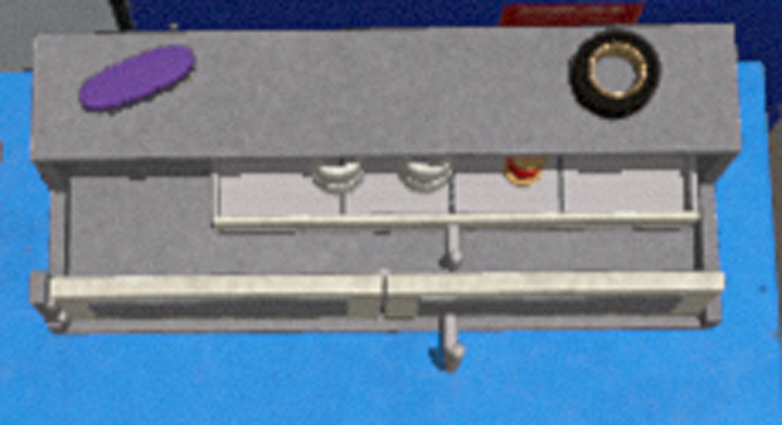

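View pics/s39.png

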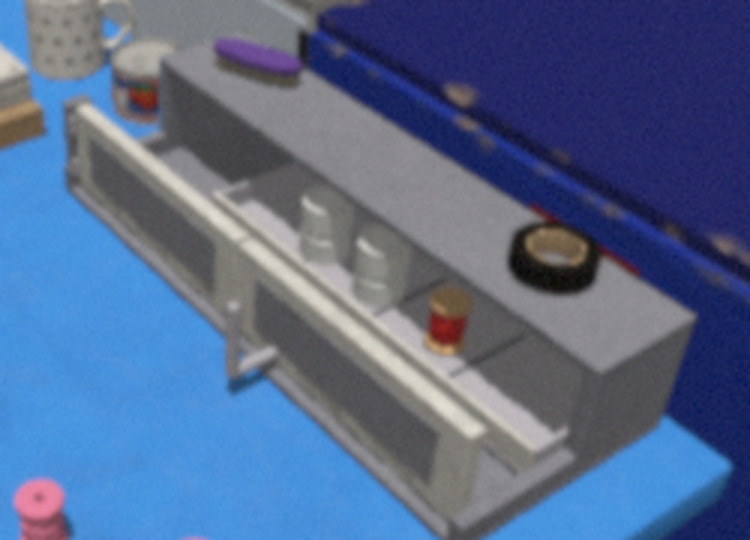

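```bash
python3 - <<'E'
from h import *
print(r.hand_in()); st()
E
```

```text
the job is handed in; nothing more can be done
None
the job is handed in; nothing more can be done
```

The job is done and handed in at about 62 s of the 210 s allowed. I folded the door open by its handle to its stop and drew the tray out to its stop at 0.17 m. Then I stood both couplings and the spool upright on the tray and closed everything again.

- **Parts:** only two couplings were there. The spool had been knocked over and was lying on its side by the time the tray was out, so I righted it too. I left the pink look-alikes alone.
- **Two corrections:** after the first push the tray stood about 1 mm out, and the door bulged about 3 mm at the fold. I pushed each again with closed fingers until its stop was felt.
- **Last checks:** the tray's front rim reads x = 0.6838 m, the same as at the start. The door's top edge is straight at x ≈ 0.620 m along its whole width. The last side and top pictures show both couplings and the spool standing inside, with the arm clear of everything.
- **Failed or disagreed:** no last check failed. Forces at the wrist stayed below about 40 N in every reading I took.
- **One thing to know:** the parts stand about 65 to 75 mm apart, centre to centre. At least one of the couplings stands over a painted line rather than inside one of the four marked places, because the task did not ask for those places to be used.

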